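# Take the T-bar drain plug out of the cleaning tank

## Robot

A 6-joint arm with a two-finger parallel gripper is mounted at the origin on the work surface. World frame = base frame: x ahead of the robot, y to its left, z up, the work surface at z = 0. Lengths are in mm, angles in rad, forces in N, time in s.
With the tool pointing down it reaches from about 250 to 800 mm from the base axis. Payload 3.9 kg.
Tool frame: the origin (TCP) lies midway between the tips of the shut fingers; the grasp point (between the pads) lies 19 mm behind it; x points along the fingers, y is the direction in which the jaws open and shut, and the axes are right-handed (so a half turn about x gives the same grasp; the last joint's range is limited). The gripper opens to 85 mm and grips with 20 to 120 N. Pads are 22 mm wide; open, the fingers measure 114 mm over their backs; the gripper's body (76 mm by 85 mm) begins 54 mm behind the grasp point. The pads swing forward as they close: fully open they stand 13 mm farther back than shut.
Start: joints at [1.335, 0.26, -0.138, 1.173, 0, 1.571], TCP at [122.647, 510.463, 195.504] pointing down, gripper open.
Joint ranges: [-2.78, 2.78], [-0.83, 1.72], [-1.28, 1.37], [-1.9, 2.12], [-1.57, 1.48], [-3.14, 3.14]. Speed limits (rad/s): [2.57, 2.57, 3.14, 3.14, 3.14, 3.14].

## Interface

Orientations are given as a unit quaternion [w, x, y, z].
In Python, from station import env gives the robot as it stands.
- The arm moves only by the shell command python3 -m pendant 'ROWS' [FORCE]. ROWS is JSON, a list of rows, each a list of 5 numbers: the closure in counts, from 0 (fully open) to 255 (shut), then the shift along the tool's x, y, z in mm, then the turn about the tool's x in degrees. A call has 1 to 10 rows; each row shifts and turns the commanded pose from where the row before left it, along the tool's axes as they then stand; what a row does not reach is not made up. A row lasts 1/12 s, in which the tool goes at most 41.7 mm and 7.16 degrees, less where a joint would pass 70% of its speed; a pose out of reach is approached as far as the arm can. A call is refused whole if a number of a shift passes 41.7 or a number of a turn 7.16, either way. A call with a gripper value outside its range is refused whole. The fingers move at their own pace and stop on an object; FORCE is the grip in N (left out, the last holds). Time passes only in rows, so rows that do not move let the fingers close. It gives the time, the measured TCP pose, the force and the opening at its end, in the units of the state.
- env.sense(): the state, without advancing time (a new reading comes with each control period).
- env.get_image(name): name is "scene" or "top" or "wrist"; returns (picture, depth): 384x512x3 uint8, blue, green, red; 384x512 float32, mm along the optical axis (not along the pixel's ray), 0 where there is no reading.
- env.get_calibration(name): a dict with "fx", "fy", "cx", "cy" (pixels), "distortion" ([k1, k2, p1, p2, k3] as OpenCV has them; the pictures are not rectified), "R" (3x3) and "t" (3): a world point X has camera coordinates R X + t. Camera axes: x right, y down, z forward; pixel columns grow to the right and rows downward; lengths in mm; the calibration is good to about 2 mm. A picture is of the moment at which its call begins: read the wrist's pose just before it. get_calibration takes no time and is no camera call; for the wrist camera it gives the pose at the moment of the call.
- env.finish_job(): hands the job in, once; it reports no verdict.
The state is a dict: "t": time; "joint_pos": joint angles; "joint_vel": joint speeds; "joint_torque": joint torques, N m; "ee_pos": TCP position; "tool_rot": TCP orientation; "wrist_force": force on the tool from outside, world axes, zero at the start; "ft_torque": the same for the moment, N m; "finger_gap": finger opening in mm.
Only numpy, scipy, OpenCV 4.12 (cv2) and the standard library are available. Lean on these libraries where they do the work, as an engineer would, in place of code of your own. Each camera call takes 0.05 s, during which the arm holds its last target.

## Task

The empty cleaning tank on the goldsmith's bench has a T-bar drain plug screwed into the port on its front, under the wire basket. Unscrew the plug (ordinary right-hand thread) until its threads let go, draw it straight out clear of the port without dropping it, and lay it down gently inside the flat steel tray. Leave the mug, the jar and the steel block standing where they are, and do not set the plug down on the bench.

Things in the scene. Friction and masses are not known exactly. Their poses are not given: they have to be found in the camera images.
- tank: Fixed metal cleaning tank, 200 deep (x) x 280 wide (y) x 290 high, on the bench; origin at the centre of its underside, front face 100 mm from it at -x. A fixed wire basket hangs on the front: it stands out 86 mm from the face, 256 mm wide, 229 to 288 mm above the bench, over the plug's bar, so a tool must lean 30 to 45 degrees (upper end away from the tank) to work under it.
- port: Fixed steel port, 49 mm across, standing out 60 mm from the tank's front. Origin on its level axis in the plane of that face; own -x points out of the tank, z up. Place along the face and height vary. Right-hand thread, 25 mm per turn: unscrewing moves the top of the bar towards the port's +y and drives the plug out; it lets go after about 0.85 turn (22 mm out), then turns and slides freely.
- plug: Loose steel T-bar plug, 0.3 kg, 118 mm long. Origin on its axis, at the port's origin when screwed home; own -x points outward. Distances out from the origin: shank 21 mm across from 2 to 60 mm, flange 42 across to 66, neck 18 across to 84 with the cross bar at 74, knob to 120. Once let go it still rests in the bore; the shank leaves the mouth after 58 mm of travel.
- plug_knob (a point): Centre of the plug's round end knob: 28 mm across, 36 mm long, 102 mm out from the plug's origin; good to grip across from above, leaning. Axes as the plug's.
- plug_bar (a point): Where the cross bar crosses the plug's axis, 28 mm inward of plug_knob. The bar is a straight rod, 10 mm thick, 120 mm long over its round ends, square to the axis, 60 mm either side. It can be pushed round with shut fingers by either arm; that takes a few newtons, and it stays where it is left.
- plug_armtip (a point): Point on the bar's centre line 55 mm from the axis, near one end; with plug_bar it gives the bar's direction. At start this arm leans about 50 degrees from upright to the port's -y side, the other arm points the opposite way.
- plug_tail (a point): Centre of the inner end of the plug's shank, 100 mm inward of plug_knob.
- plug_end (a point): Centre of the knob's outer face, 18 mm outward of plug_knob.
- tray: Flat open steel tray, 210 (x) x 190 (y) x 30 mm high, walls and floor 4 mm thick, 0.9 kg, loose; origin at the centre of its underside.
- block_center (a point): Bystander: loose steel doming block, 60 mm cube; the point is its centre.
- mug_center (a point): Bystander: white mug, 76 mm across, 90 mm high; the point is its centre, 45 mm above the bench. It stands to one side of the port, the jar to the other.
- jar_center (a point): Bystander: amber jar, 68 mm across, 100 mm high; the point is its centre, 50 mm above the bench.
Things that resemble listed ones, but are neither listed nor needed, are in the scene too. Leave any red look-alike of the part that bears jar_center alone.

How it is judged (in metres and radians):
On the way, in this order (a step that is already met when the one before it is completed fails the run):
1. the plug is unscrewed: 20 mm or more out of its home place (x of plug_bar in the frame of port below -0.094 m), for 0.2 s.
2. the plug is drawn clear of the port and held in the air by the fingers (x of plug_tail in the frame of port below -0.068 m and height (world z) of plug_bar above 0.06 m and contact force between the fingers and plug above 0.5 N), for 0.1 s.
At the end, for the whole second after the job is handed in: The plug lies at rest in the tray: both ends of its axis inside the walls and less than 70 mm above the tray's underside; mug, jar and block still upright (within 0.15 rad) (x of plug_tail in the frame of tray between -0.101 and 0.101 m and y of plug_tail in the frame of tray between -0.091 and 0.091 m and z of plug_tail in the frame of tray between 0 and 0.07 m and x of plug_end in the frame of tray between -0.101 and 0.101 m and y of plug_end in the frame of tray between -0.091 and 0.091 m and z of plug_end in the frame of tray between 0 and 0.07 m and linear speed of plug below 0.02 m/s and angle between each of block_center, mug_center, jar_center's own z axis and vertical below 0.15 rad); the robot touches nothing.
It fails at once if a bystander (mug, jar, block) moved by more than 25 mm (distance of any of block_center, mug_center, jar_center from where it was at the start of the episode above 0.025 m).
It fails at once if the plug was let down onto the bench outside the tray (height (world z) of plug_bar below 0.04 m and not (x of plug_bar in the frame of tray between -0.105 and 0.105 m and y of plug_bar in the frame of tray between -0.095 and 0.095 m)).
It fails at once if the plug was dropped or slammed into the tray (over 120 N: a fall of some 40 mm) (contact force between plug and tray above 120 N).
It also fails if it takes over 72 s, if anything falls off the work surface, if the arm or the gripper's body presses on something with over 40 N, if the wrist force passes 120 N, or if a joint passes its speed limit or range.

## Working session

There is one attempt and no reset: what is moved stays moved. The work goes in short steps, Python scripts to look and compute and a shell command to move; the robot and the scene stay as the last step left them, time stands still between calls to the robot, and variables do not carry over. Pictures are saved under pics/ and viewed, and the job is handed in when it is done.

```bash
ls; mkdir -p pics
python3 - <<'E'
from station import env
import cv2,numpy as np
s=env.sense();print(s)
for n in ["scene","top","wrist"]:
    c=env.get_calibration(n);p,d=env.get_image(n)
    np.savez(f"pics/{n}0.npz",p=p,d=d,R=c["R"],t=c["t"],K=[c["fx"],c["fy"],c["cx"],c["cy"]],D=c["distortion"])
    cv2.imwrite(f"pics/{n}0.png",p)
    print(n,c)
E
```

```text
pics
{'t': 0.0, 'joint_pos': array([ 1.33502561e+00,  2.60707227e-01, -1.39384134e-01,  1.17267526e+00,
       -6.68747721e-06,  1.57080232e+00]), 'joint_vel': array([-1.95924501e-04,  9.19258074e-05,  2.77554588e-05,  1.12775919e-03,
       -1.89240846e-03,  5.83028904e-04]), 'joint_torque': array([-7.53398799e-04, -4.05680001e+01,  2.53921044e+01,  1.88929477e-02,
        8.81079291e-05, -2.81646791e-06]), 'ee_pos': array([122.46369093, 509.74808416, 194.64708617]), 'tool_rot': array([ 0.70211898,  0.08247461,  0.70227814, -0.08385871]), 'wrist_force': array([-0.34124871,  0.43259876, -0.57997146]), 'ft_torque': array([ 0.01874543, -0.00916449,  0.06137884]), 'finger_gap': 85.91791676088928}
scene {'fx': 445.86739261517545, 'fy': 445.86739261517545, 'cx': 253.34598382099162, 'cy': 189.87538676480327, 'distortion': array([-0.11510041,  0.        ,  0.        ,  0.        ,  0.        ]), 'R': array([[ 0.00823174,  0.99993227, -0.0082274 ],
       [ 0.81390865, -0.01147978, -0.58087944],
       [-0.58093455, -0.0019147 , -0.81394802]]), 't': array([  -7.74772253, -398.44581322, 1555.62534724])}
top {'fx': 350.4775815696607, 'fy': 350.4775815696607, 'cx': 249.987726623312, 'cy': 190.94478799568645, 'distortion': array([0.0186285, 0.       , 0.       , 0.       , 0.       ]), 'R': array([[-0.02328674, -0.99953547, -0.01966148],
       [-0.99575562,  0.02494135, -0.08859279],
       [ 0.08904202,  0.01751499, -0.99587386]]), 't': array([ 48.68665725, 555.93113174, 777.07247072])}
wrist {'fx': 266.04631002745066, 'fy': 266.04631002745066, 'cx': 254.70296074403956, 'cy': 191.34464083953472, 'distortion': array([-0.04527248,  0.        ,  0.        ,  0.        ,  0.        ]), 'R': array([[ 0.23162349,  0.972798  , -0.00382318],
       [ 0.92126507, -0.21808785,  0.32203783],
       [ 0.31244397, -0.07811368, -0.94671908]]), 't': array([-524.50251074,  -44.18333817,  380.60345062])}
```

View pics/scene0.png

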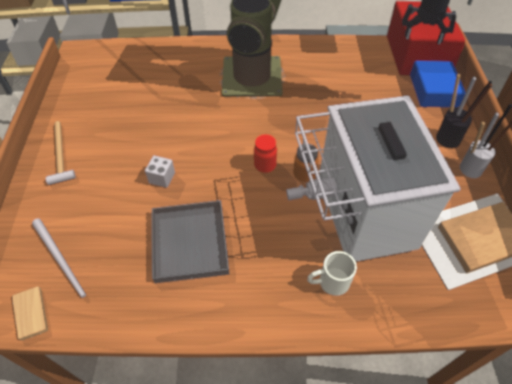

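View pics/top0.png

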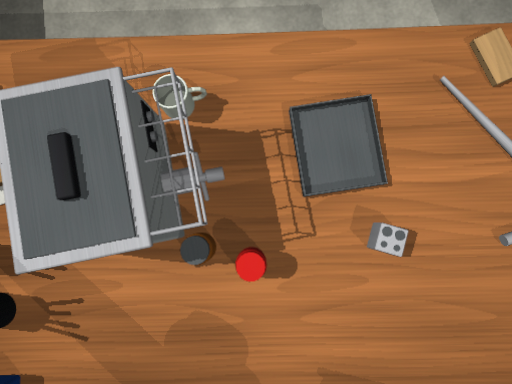

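View pics/wrist0.png

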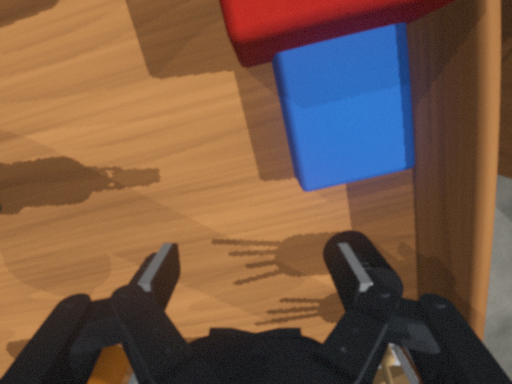

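The scene picture shows the tank at (390,175) with its front facing image left (world -y). The knob is at (297,193), the mug at (337,272), the tray at (190,240), and the block at (160,170). There are two candidates for the jar: a red one at scene (265,153) and top (250,265), and a dark-lidded one at scene (307,158) and top (195,249). Next I'll enlarge and measure these.

```bash
cat > h.py <<'E'
import numpy as np,cv2
def load(f):
    z=np.load(f); return {k:z[k] for k in z.files}
def unproj(v,u,r,d=None,win=0):
    fx,fy,cx,cy=v["K"]
    K=np.array([[fx,0,cx],[0,fy,cy],[0,0,1.]])
    q=cv2.undistortPoints(np.array([[[u,r]]],float),K,v["D"])[0,0]
    if d is None: d=v["d"][int(round(r)),int(round(u))]
    return v["R"].T@(np.array([q[0]*d,q[1]*d,d])-v["t"])
def proj(v,X):
    fx,fy,cx,cy=v["K"];K=np.array([[fx,0,cx],[0,fy,cy],[0,0,1.]])
    p,_=cv2.projectPoints(np.array(X,float).reshape(-1,1,3),cv2.Rodrigues(v["R"])[0],v["t"],K,v["D"])
    return p[:,0]
def cloud(v):
    h,w=v["d"].shape;u,r=np.meshgrid(np.arange(w),np.arange(h))
    fx,fy,cx,cy=v["K"];K=np.array([[fx,0,cx],[0,fy,cy],[0,0,1.]])
    q=cv2.undistortPoints(np.stack([u,r],-1).reshape(-1,1,2).astype(float),K,v["D"])[:,0]
    d=v["d"].reshape(-1)
    X=(np.c_[q*d[:,None],d]-v["t"])@v["R"]
    X[d==0]=np.nan
    return X.reshape(h,w,3)
def snap(name,f):
    from station import env
    c=env.get_calibration(name);p,d=env.get_image(name)
    np.savez(f"pics/{f}.npz",p=p,d=d,R=c["R"],t=c["t"],K=[c["fx"],c["fy"],c["cx"],c["cy"]],D=c["distortion"])
    cv2.imwrite(f"pics/{f}.png",p)
    return load(f"pics/{f}.npz")
def crop(v,f,x0,x1,y0,y1,s):
    cv2.imwrite(f"pics/{f}.png",cv2.resize(v["p"][y0:y1,x0:x1],None,fx=s,fy=s,interpolation=cv2.INTER_CUBIC))
E
python3 - <<'E'
from h import *
s=load("pics/scene0.npz");t=load("pics/top0.npz")
crop(s,"sc1",235,375,90,240,4);crop(t,"tc1",110,290,60,300,2.4)
np.set_printoptions(precision=0,suppress=True)
for n,v,pts in [("scene",s,[(297,193),(290,193),(303,192),(265,140),(307,152),(337,262),(160,160),(190,240)]),("top",t,[(215,176),(205,178),(195,180),(250,265),(195,249),(395,240),(340,145),(172,92),(292,108),(372,98),(389,185),(304,194)])]:
    for p in pts: print(n,p,unproj(v,*p))
E
```

```text
scene (297, 193) [592. 112. 128.]
scene (290, 193) [592.  95. 128.]
scene (303, 192) [588. 128. 126.]
scene (265, 140) [391.  38. 101.]
scene (307, 152) [436. 152. 101.]
scene (337, 262) [739. 209.  39.]
scene (160, 160) [ 426. -260.   62.]
scene (190, 240) [ 653. -165.    5.]
top (215, 176) [579. 103. 130.]
top (205, 178) [577. 124. 123.]
top (195, 180) [572. 142. 136.]
top (250, 265) [399.  37.  99.]
top (195, 249) [434. 149. 100.]
top (395, 240) [ 441. -273.   61.]
top (340, 145) [ 662. -179.    7.]
top (172, 92) [803. 218.   6.]
top (292, 108) [749. -67.  23.]
top (372, 98) [ 775. -262.   -0.]
top (389, 185) [ 565. -289.    1.]
top (304, 194) [547. -88.  24.]
```

View pics/sc1.png

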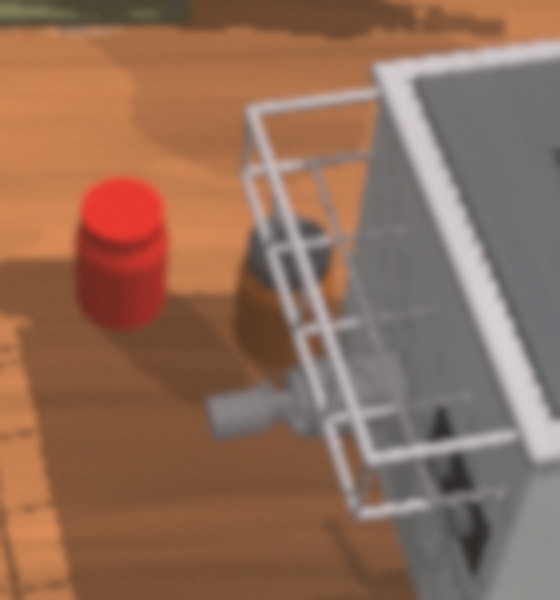

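View pics/tc1.png

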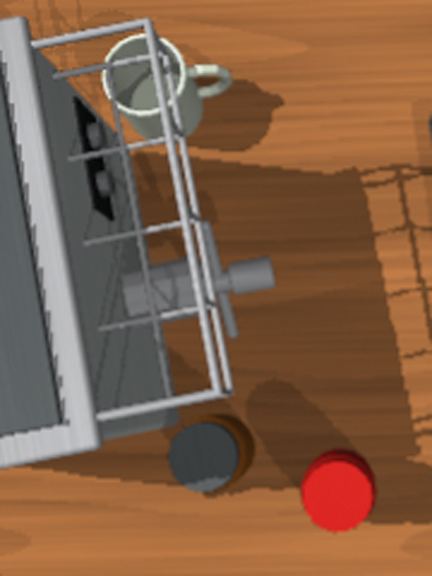

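The amber jar, with its dark lid at top (195,249), is the one listed. The red one at (250,265) is the look-alike and stays alone. The knob is at about top (218,175). Next I'll fit the tank's yaw and the knob axis.

Run:
```python
from h import *
np.set_printoptions(precision=1,suppress=True)
s=load("pics/scene0.npz");t=load("pics/top0.npz")
# tank top front edge in top: pixels on the front edge at z=290
# world ray intersect z
def atz(v,u,r,z):
    a=unproj(v,u,r,100);b=unproj(v,u,r,1000);k=(z-a[2])/(b[2]-a[2]);return a+k*(b-a)
def top(u,r): return u/2.4+110,r/2.4+60
A=atz(t,*top(25,20),290);B=atz(t,*top(100,448),290)
print("edge",A,B,"normal yaw",np.degrees(np.arctan2((A-B)[1],(A-B)[0])))
for n,v in (("s",s),("t",t)):
    C=cloud(v)
    # plug region
    m=(C[...,0]>540)&(C[...,0]<620)&(C[...,1]<160)&(C[...,1]>70)&(C[...,2]>100)&(C[...,2]<160)
    P=C[m];print(n,len(P))
    for y in range(80,160,8):
        q=P[(P[:,1]>=y)&(P[:,1]<y+8)]
        if len(q): print(y,len(q),q.min(0),np.median(q,0),q.max(0))
    # face points: tank front
    m=(C[...,2]>140)&(C[...,2]<220)&(C[...,1]>190)&(C[...,1]<300)&(C[...,0]>430)&(C[...,0]<760)
    P=C[m]
    if len(P)>50:
        X=np.c_[P[:,0],np.ones(len(P))];w=np.ones(len(P),bool)
        for _ in range(15):
            k=np.linalg.lstsq(X[w],P[w,1],rcond=None)[0];w=abs(X@k-P[:,1])<6
        print("face y=a x+b",k,w.sum(),np.degrees(np.arctan(k[0])))
```

```text
edge [733.3 231.2 290. ] [452.3 181.4 290. ] normal yaw 10.04518442579654
s 340
80 1 [584.5  87.8 130.8] [584.5  87.8 130.8] [584.5  87.8 130.8]
88 39 [576.1  88.1 104.1] [590.6  92.6 123.4] [602.2  95.7 131.1]
96 35 [573.6  96.1 108.6] [591.3 100.2 126. ] [598.7 103.6 132. ]
104 33 [574.7 104.9 111.6] [591.2 107.9 125.6] [599.9 111.  131.5]
112 33 [570.4 112.4 115. ] [589.1 115.3 127.9] [596.7 118.7 133.2]
120 32 [553.6 120.  100. ] [588.  122.9 125.6] [596.3 127.9 131.6]
128 34 [555.6 128.2 102.7] [587.5 132.1 127.8] [618.3 135.9 156.5]
136 44 [555.9 136.1 110.8] [576.8 140.1 132.9] [615.8 143.8 157.1]
144 47 [553.6 144.6 108.2] [584.4 147.4 132.6] [597.4 151.8 145.5]
152 42 [555.4 152.1 102.5] [586.8 156.1 137.9] [601.9 159.8 147.6]
face y=a x+b [  0.2 109.4] 985 9.762907913644783
t 547
80 5 [576.1  86.9 120.6] [579.8  87.2 123.6] [584.2  87.6 126.4]
88 52 [574.1  88.6 117.3] [585.6  92.7 126.5] [601.2  95.6 131. ]
96 55 [572.5  96.4 117.6] [585.4 100.5 127. ] [599.3 103.9 131.4]
104 54 [570.7 104.3 119.1] [583.6 108.2 128. ] [599.3 111.6 132.2]
112 55 [570.5 112.1 117.8] [581.8 116.  128.4] [597.7 119.8 131.7]
120 49 [558.5 120.1 100.9] [580.4 124.4 124.7] [595.7 127.8 133.4]
128 120 [554.6 128.  100.7] [582.7 133.  126.8] [620.  136.  157.9]
136 54 [557.4 136.  107.6] [594.5 138.2 139.7] [619.1 143.5 159.5]
144 19 [552.7 144.5 109.9] [570.7 149.7 138.3] [597.6 151.9 146.9]
152 84 [551.4 152.  116. ] [572.9 156.3 142.2] [598.6 160.  146.3]
face y=a x+b [  0.2 110.2] 1474 9.645018516832042
```

```bash
cat >> h.py <<'E'
def R_(q): 
    from scipy.spatial.transform import Rotation as Ro
    return Ro.from_quat([q[1],q[2],q[3],q[0]]).as_matrix()
def st():
    from station import env
    np.set_printoptions(precision=3,suppress=True)
    s=env.sense();R=R_(s["tool_rot"])
    print("t%.2f"%s["t"],"ee",s["ee_pos"].round(1),"gap%.1f"%s["finger_gap"],"F",s["wrist_force"].round(1),"q",s["joint_pos"])
    print("tx",R[:,0],"ty",R[:,1],"tz",R[:,2])
    return s,R
E
python3 -c "
from h import *
st()"
python3 -m pendant '[[255,-41,0,0,0],[255,-41,0,0,0],[255,-41,0,0,7]]'
python3 -c "
from h import *
st()"
python3 - <<'E'
from h import *
s=load("pics/scene0.npz");C=cloud(s)
for p in [(425,35),(437,75),(455,120),(478,160),(430,15)]: print(p,C[p[1],p[0]].round())
E
```

```text
t0.15 ee [122.5 509.9 194.9] gap85.3 F [-0.4 -0.3 -0.2] q [ 1.335  0.26  -0.139  1.173  0.     1.571]
tx [-0.    -0.001 -1.   ] ty [ 0.234  0.972 -0.001] tz [ 0.972 -0.234 -0.   ]
t: 0.4
ee_pos: [122.3, 508.9, 318.7]
tool_rot: [0.696, 0.125, 0.696, -0.128]
wrist_force: [0.1, 1.6, 0.7]
finger_gap: 51.3
t0.40 ee [122.3 508.9 318.7] gap51.3 F [0.1 1.6 0.7] q [ 1.335  0.241  0.154  1.487 -0.     1.695]
tx [-0.001 -0.004 -1.   ] ty [ 0.352  0.936 -0.004] tz [ 0.936 -0.352  0.   ]
(425, 35) [-27. 584. 157.]
(437, 75) [ 75. 624.  71.]
(455, 120) [317. 604. 104.]
(478, 160) [449. 645.  77.]
(430, 15) [132. 506. 335.]
```

```bash
python3 -m pendant '[[255,0,-13,-33,0],[255,0,-13,-33,0],[255,0,-13,-33,0],[255,0,-13,-33,0],[255,0,-13,-33,0],[255,0,-13,-33,0]]'
python3 -m pendant '[[255,0,0,0,-7],[255,0,0,0,-7],[255,0,0,0,-7],[255,0,0,0,-7],[255,0,0,0,-7],[255,0,0,0,-7],[255,0,0,0,-7],[255,0,0,0,-7],[255,0,0,0,-7]]'
python3 -m pendant '[[255,0,0,0,-7],[255,0,0,0,-7],[255,0,0,0,-7],[255,0,0,0,-7],[255,0,0,0,-7],[255,0,0,0,-7],[255,0,0,0,-7],[255,0,0,0,-7],[255,-20,0,0,0]]'
python3 -c "
from h import *
st()"
```

```text
t: 0.9
ee_pos: [-91.7, 506.3, 318.3]
tool_rot: [0.696, 0.126, 0.696, -0.126]
wrist_force: [0.9, 0.8, -0.2]
finger_gap: -0.2
t: 1.65
ee_pos: [-90.1, 506.5, 318.1]
tool_rot: [0.658, -0.259, 0.658, 0.258]
wrist_force: [-0.7, 0.9, 0.5]
finger_gap: 0.3
t: 2.4
ee_pos: [-89.7, 504.5, 334.9]
tool_rot: [-0.459, 0.539, -0.462, -0.534]
wrist_force: [0.5, -1.7, -0.2]
finger_gap: -0.3
t2.40 ee [-89.7 504.5 334.9] gap-0.3 F [ 0.5 -1.7 -0.2] q [1.747 0.227 0.177 1.529 0.    0.024]
tx [ 0.001 -0.008 -1.   ] ty [-0.988 -0.152 -0.   ] tz [-0.152  0.988 -0.008]
```

```bash
python3 -m pendant '[[255,-40,0,0,0],[255,-40,0,0,0],[255,-40,0,0,0],[255,-40,0,0,0]]'
python3 -c "
from h import *
st()"
python3 -m pendant '[[255,-40,0,0,0],[255,-40,0,0,0],[255,-40,0,0,0],[255,-40,0,0,0]]'
python3 -c "
from h import *
st()"
```

```text
t: 2.73
ee_pos: [-90.0, 506.3, 496.8]
tool_rot: [0.462, -0.535, 0.461, 0.536]
wrist_force: [0.4, 1.9, 1.2]
finger_gap: 0.1
t2.73 ee [-90.  506.3 496.8] gap0.1 F [0.4 1.9 1.2] q [1.747 0.346 0.794 2.018 0.    0.028]
tx [-0.     0.001 -1.   ] ty [-0.989 -0.148  0.   ] tz [-0.148  0.989  0.001]
t: 3.07
ee_pos: [-84.9, 477.3, 564.0]
tool_rot: [0.482, -0.51, 0.44, 0.561]
wrist_force: [-0.4, -0.3, 0.8]
finger_gap: 0.2
t3.07 ee [-84.9 477.3 564. ] gap0.2 F [-0.4 -0.3  0.8] q [1.747 0.298 0.937 2.116 0.    0.028]
tx [-0.016  0.091 -0.996] ty [-0.989 -0.148  0.003] tz [-0.147  0.985  0.093]
```

Pushing past the joint range does lean the tool (5° so far), so I'll continue.

```bash
python3 -m pendant '[[255,-40,0,0,0],[255,-40,0,0,0],[255,-40,0,0,0],[255,-40,0,0,0],[255,-40,0,0,0],[255,-40,0,0,0]]'
python3 -c "
from h import *
st()"
python3 -m pendant '[[255,-10,0,40,0],[255,-10,0,40,0],[255,-10,0,40,0],[255,-10,0,40,0],[255,-10,0,40,0],[255,-10,0,40,0]]'
python3 -c "
from h import *
st()"
```

```text
t: 3.57
ee_pos: [-73.6, 414.0, 637.0]
tool_rot: [0.514, -0.462, 0.402, 0.6]
wrist_force: [-0.1, 0.3, 0.0]
finger_gap: 0.1
t3.57 ee [-73.6 414.  637. ] gap0.1 F [-0.1  0.3  0. ] q [1.747 0.133 0.931 2.117 0.    0.028]
tx [-0.044  0.246 -0.968] ty [-0.989 -0.148  0.007] tz [-0.142  0.958  0.25 ]
t: 4.07
ee_pos: [-98.4, 588.9, 635.8]
tool_rot: [0.538, -0.422, 0.369, 0.629]
wrist_force: [0.5, 0.4, 0.2]
finger_gap: -0.4
t4.07 ee [-98.4 588.9 635.8] gap-0.4 F [0.5 0.4 0.2] q [1.734 0.43  1.356 2.116 0.004 0.016]
tx [-0.064  0.366 -0.928] ty [-0.989 -0.149  0.009] tz [-0.135  0.919  0.372]
```

```bash
python3 -m pendant '[[255,-40,0,0,0],[255,-40,0,0,0],[255,-40,0,0,0],[255,-40,0,0,0],[255,-40,0,0,0]]'
python3 -c "
from h import *
st()"
python3 -m pendant '[[255,-40,0,0,0],[255,-40,0,0,0],[255,-40,0,0,0]]'
python3 -c "
from h import *
st()"
```

```text
t: 4.48
ee_pos: [-79.7, 478.8, 714.1]
tool_rot: [0.556, -0.388, 0.34, 0.651]
wrist_force: [0.3, 0.3, 0.2]
finger_gap: 0.2
t4.48 ee [-79.7 478.8 714.1] gap0.2 F [0.3 0.3 0.2] q [1.732 0.207 1.239 2.117 0.005 0.015]
tx [-0.08   0.461 -0.884] ty [-0.989 -0.15   0.011] tz [-0.127  0.875  0.468]
t: 4.73
ee_pos: [-68.9, 414.9, 749.6]
tool_rot: [0.567, -0.365, 0.321, 0.665]
wrist_force: [-0.2, -0.4, 0.3]
finger_gap: 0.2
t4.73 ee [-68.9 414.9 749.6] gap0.2 F [-0.2 -0.4  0.3] q [1.731 0.085 1.187 2.117 0.006 0.014]
tx [-0.089  0.52  -0.85 ] ty [-0.989 -0.151  0.012] tz [-0.122  0.841  0.527]
```

```bash
python3 -m pendant '[[255,-40,0,0,0],[255,-40,0,0,0],[255,-40,0,0,0],[255,-40,0,0,0]]'
python3 -c "
from h import *
st()"
```

```text
t: 5.07
ee_pos: [-55.2, 332.1, 785.9]
tool_rot: [0.581, -0.333, 0.294, 0.682]
wrist_force: [0.1, -0.4, 0.5]
finger_gap: -0.2
t5.07 ee [-55.2 332.1 785.9] gap-0.2 F [ 0.1 -0.4  0.5] q [ 1.728 -0.065  1.131  2.117  0.007  0.012]
tx [-0.102  0.597 -0.796] ty [-0.988 -0.151  0.013] tz [-0.113  0.788  0.605]
```

```bash
python3 -m pendant '[[255,-40,0,0,0],[255,-40,0,0,0],[255,0,0,0,0]]'
python3 -c "
from h import *
st()"
```

```text
t: 5.32
ee_pos: [-48.2, 287.5, 803.4]
tool_rot: [0.59, -0.313, 0.277, 0.691]
wrist_force: [0.2, -0.5, 0.7]
finger_gap: 0.1
t5.32 ee [-48.2 287.5 803.4] gap0.1 F [ 0.2 -0.5  0.7] q [ 1.73  -0.144  1.112  2.117  0.006  0.014]
tx [-0.109  0.642 -0.759] ty [-0.988 -0.152  0.013] tz [-0.106  0.751  0.651]
```

Lean is now 40.6° in the port's direction. Next I'll travel around to the front of the port.

```bash
cat >> h.py <<'E'
C0=np.array([579.7,132.8,117.5]); a=np.radians(9.8)
U=np.array([np.cos(a),np.sin(a),0]); O=np.array([np.sin(a),-np.cos(a),0]); Z=np.array([0,0,1.])
def port(p):  # (u, out from tank face, z rel axis)
    d=np.asarray(p)-C0; return np.array([d@U,d@O+74,d[2]])
def unport(u,o,z): return C0+u*U+(o-74)*O+z*Z
def to(tgt,n=None):
    s,R=st(); d=R.T@(np.asarray(tgt,float)-s["ee_pos"])
    n=n or int(np.ceil(np.linalg.norm(d)/40))
    print("port",port(s["ee_pos"]).round(1),"tool delta",d.round(1),"rows",n,"per row",(d/n).round(1))
E
python3 -c "
from h import *
to([200,220,650])"
```

```text
t5.32 ee [-48.2 287.5 803.4] gap0.1 F [ 0.2 -0.5  0.7] q [ 1.73  -0.144  1.112  2.117  0.006  0.014]
tx [-0.109  0.642 -0.759] ty [-0.988 -0.152  0.013] tz [-0.106  0.751  0.651]
port [-592.4 -185.3  685.9] tool delta [  46.  -237.1 -177. ] rows 8 per row [  5.7 -29.6 -22.1]
```

```bash
python3 -m pendant '[[255,6,-30,-22,0],[255,6,-30,-22,0],[255,6,-30,-22,0],[255,6,-30,-22,0],[255,6,-30,-22,0],[255,6,-30,-22,0],[255,6,-30,-22,0],[255,6,-30,-22,0]]'
python3 -c "
from h import *
to([450,50,480])"
```

```text
t: 5.98
ee_pos: [76.2, 271.6, 693.6]
tool_rot: [0.586, -0.344, 0.287, 0.676]
wrist_force: [-0.3, 1.3, 1.2]
finger_gap: -0.5
t5.98 ee [ 76.2 271.6 693.6] gap-0.5 F [-0.3  1.3  1.2] q [ 0.523 -0.233  0.593  2.117  0.587 -1.117]
tx [-0.077  0.595 -0.8  ] ty [-0.989 -0.149 -0.015] tz [-0.128  0.79   0.599]
port [-472.5 -148.5  576.1] tool delta [  10.3 -333.3 -351.2] rows 13 per row [  0.8 -25.6 -27. ]
```

```bash
python3 -m pendant '[[255,1,-26,-27,0],[255,1,-26,-27,0],[255,1,-26,-27,0],[255,1,-26,-27,0],[255,1,-26,-27,0],[255,1,-26,-27,0],[255,1,-26,-27,0],[255,1,-26,-27,0]]'
python3 -c "
from h import *
to([640,-20,330])"
```

```text
t: 6.65
ee_pos: [308.3, 153.7, 547.3]
tool_rot: [0.59, -0.346, 0.287, 0.67]
wrist_force: [0.3, 1.1, -0.2]
finger_gap: 0.3
t6.65 ee [308.3 153.7 547.3] gap0.3 F [ 0.3  1.1 -0.2] q [-0.171  0.012  0.296  2.056  0.609 -1.951]
tx [-0.064  0.592 -0.804] ty [-0.99  -0.138 -0.023] tz [-0.125  0.794  0.595]
port [-263.9    7.2  429.8] tool delta [  50.7 -299.3 -308.7] rows 11 per row [  4.6 -27.2 -28.1]
```

```bash
python3 -m pendant '[[255,5,-30,-31,0],[255,5,-30,-31,0],[255,5,-30,-31,0],[255,5,-30,-31,0],[255,5,-30,-31,0],[255,5,-30,-31,0],[255,5,-30,-31,0],[255,5,-30,-31,0],[255,5,-30,-31,0],[255,5,-30,-31,0]]'
python3 -c "
from h import *
snap('scene','s1');v=snap('wrist','w1')
to(unport(95,150,80));to(unport(85,72,25))"
```

```text
t: 7.48
ee_pos: [627.8, -13.3, 338.3]
tool_rot: [0.59, -0.347, 0.287, 0.671]
wrist_force: [0.1, -0.6, 0.4]
finger_gap: 0.1
t7.58 ee [629.7 -15.  328.8] gap0.0 F [-0.  -0.4 -1.2] q [-0.333  0.656  0.658  1.89   0.567 -2.14 ]
tx [-0.074  0.594 -0.801] ty [-0.99  -0.139 -0.012] tz [-0.118  0.793  0.598]
port [ 24.1 228.2 211.3] tool delta [153.9 -66.8 -14.6] rows 5 per row [ 30.8 -13.4  -2.9]
t7.58 ee [629.7 -15.  328.8] gap0.0 F [-0.  -0.4 -1.2] q [-0.333  0.656  0.658  1.89   0.567 -2.14 ]
tx [-0.074  0.594 -0.801] ty [-0.99  -0.139 -0.012] tz [-0.118  0.793  0.598]
port [ 24.1 228.2 211.3] tool delta [244.3 -53.7  14.8] rows 7 per row [34.9 -7.7  2.1]
```

View pics/w1.png

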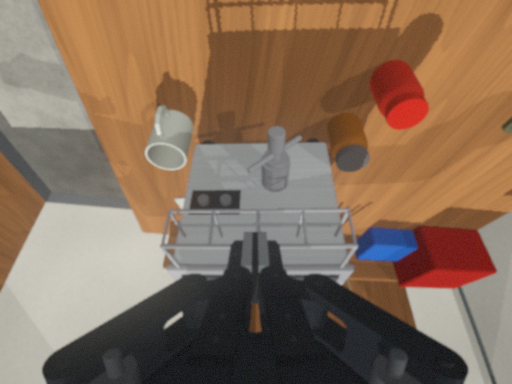

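View pics/s1.png

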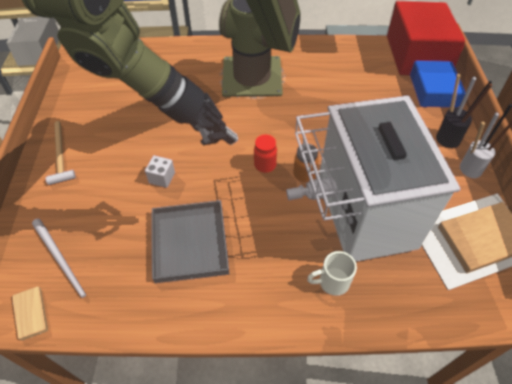

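The wrist view shows the plug clear of the basket: knob at (277,137), bar ends at (250,168) and (300,140). The mug at (170,140) and the amber jar at (348,140) stand on either side. I'll use it to refine the axis.

Run:
```python
from h import *
np.set_printoptions(precision=1,suppress=True)
v=load("pics/w1.npz");C=cloud(v)
crop(v,"w1c",220,340,110,210,6)
D=C-C0
P=np.stack([D@U,D@O+74,D[...,2]],-1)
m=(abs(P[...,0])<75)&(P[...,1]>55)&(P[...,1]<130)&(abs(P[...,2])<70)
q=P[m]
for o in range(60,128,6):
    k=q[(q[:,1]>=o)&(q[:,1]<o+6)]
    if len(k): print(o,len(k),"u",k[:,0].min(),np.median(k[:,0]),k[:,0].max(),"z",k[:,2].min(),k[:,2].max())
for p in [(250,168),(253,166),(300,140),(297,142),(277,130),(275,183)]: print(p,P[p[1],p[0]])
```

```text
60 82 u -23.051689854765755 -5.85660598229599 21.282500377978625 z -18.04981045399782 25.59164011003324
66 185 u -19.343255400759787 -3.5448951435597826 21.28935647113459 z -14.008904314639054 19.757511790988303
72 160 u -44.88396156320746 -15.716899620535738 46.67674104472895 z -40.72559742245822 39.66703098219813
78 154 u -42.721877982205946 21.30048194989801 45.01591510141273 z -37.37470781781947 38.97561262087325
84 31 u -12.872979388191057 2.1070885579035594 14.728677505761809 z -1.2835030983930835 12.551198057402786
90 48 u -12.517876942665502 1.539458589111148 14.765836625550145 z -1.6045684662857695 11.346299791616786
96 52 u -12.179266471584704 2.434016271464132 14.807420416673342 z -1.4011792952365738 11.386497755362626
102 51 u -11.605467686474213 2.6586293669901555 14.850545201143031 z -3.107602114089559 10.74886158737587
108 51 u -11.359686188243753 1.327721018513988 14.867341467093198 z -2.4926766240328675 11.008292868568276
114 107 u -12.81221718669675 2.5153817230600883 14.933615823149248 z -17.023243358833014 10.499344296464159
120 116 u -11.153099565079692 0.06852514611212983 13.385487586656835 z -15.838964048572123 9.063946531940616
(250, 168) [41.7 80.5 35.5]
(253, 166) [37.1 80.2 31.1]
(300, 140) [ -59.3  -11.5 -119.1]
(297, 142) [ -53.3  -16.9 -118.5]
(277, 130) [ -0.4 120.   -7. ]
(275, 183) [ 0.5 26.1 24.7]
```

View pics/w1c.png

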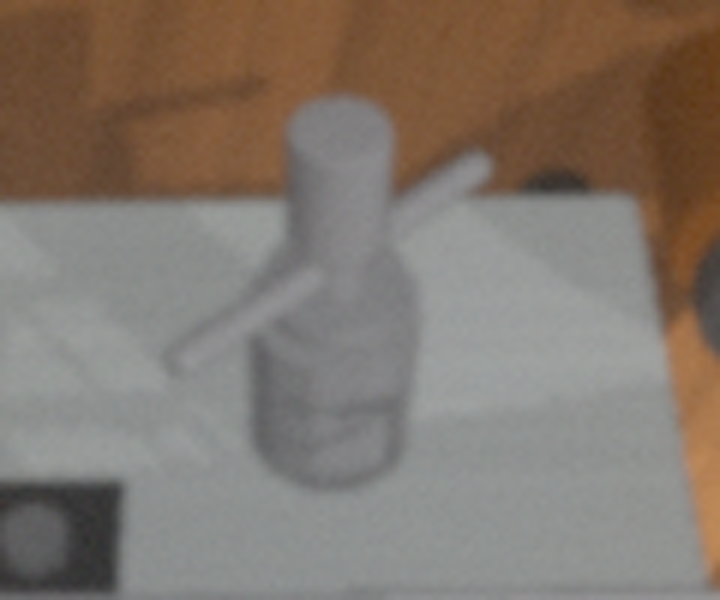

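```bash
sed -i 's/C0=np.array(\[579.7,132.8,117.5\])/C0=np.array([580.9,133.0,116.5])/' h.py
python3 -m pendant '[[255,0,-28,0,0],[255,0,-27,5,0],[255,40,0,0,0],[255,40,0,0,0],[255,40,0,0,0],[255,30,0,0,0],[255,0,0,0,0]]'
python3 -c "
from h import *
to(unport(75,73,25))"
```

```text
t: 8.17
ee_pos: [666.1, 89.4, 221.0]
tool_rot: [0.587, -0.343, 0.29, 0.674]
wrist_force: [-1.2, -0.5, -1.4]
finger_gap: 0.1
t8.17 ee [666.1  89.4 221. ] gap0.1 F [-1.2 -0.5 -1.4] q [-0.174  0.648  0.375  1.517  0.607 -1.962]
tx [-0.077  0.593 -0.802] ty [-0.99  -0.144 -0.011] tz [-0.122  0.792  0.598]
port [ 76.5 131.5 104.5] tool delta [98.6  4.  -0.7] rows 3 per row [32.9  1.3 -0.2]
```

```bash
python3 -m pendant '[[255,30,0,0,0],[255,30,0,0,0],[255,28,0,0,0],[255,10,0,0,0],[255,0,0,0,0]]'
python3 -c "
from h import *
snap('wrist','w2');snap('scene','s2')
to(unport(75,73,25))"
```

```text
t: 8.58
ee_pos: [663.3, 144.6, 147.4]
tool_rot: [0.589, -0.346, 0.288, 0.672]
wrist_force: [-0.2, 0.0, -0.2]
finger_gap: 0.0
t8.68 ee [665.6 143.1 150. ] gap0.3 F [-0.2  0.8  0.4] q [-0.098  0.636  0.172  1.255  0.622 -1.865]
tx [-0.063  0.591 -0.804] ty [-0.99  -0.14  -0.026] tz [-0.128  0.794  0.594]
port [85.2 78.5 33.5] tool delta [ 9.7 10.5 -0.8] rows 1 per row [ 9.7 10.5 -0.8]
```

View pics/w2.png

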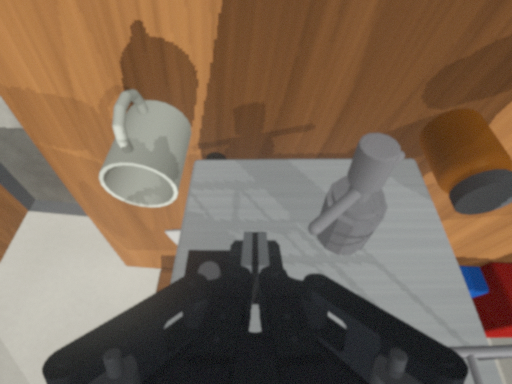

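View pics/s2.png

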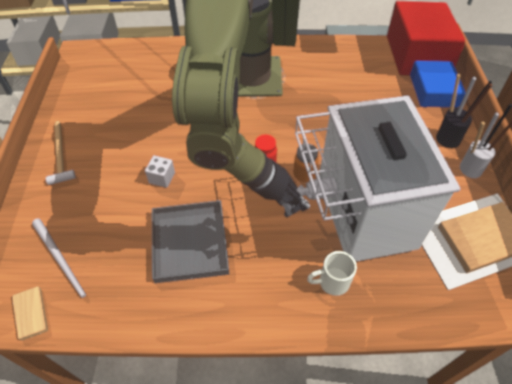

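```bash
cat >> h.py <<'E'
def path(pts):
    s,R=st(); p=s["ee_pos"]; print("port now",port(p).round(1))
    for w in pts:
        q=unport(w[0],w[1],w[2]); d=R.T@(q-p); print(w,"tool",d.round(1)); p=q
E
python3 -m pendant '[[255,5,12,0,0],[255,5,11,0,0],[255,0,0,0,0]]'
python3 -c "
from h import *
path([(62,75,26),(17,79,48),(-8,81,44),(-27,83,28),(-38,85,5),(-42,88,-19)])"
```

```text
t: 8.93
ee_pos: [641.2, 145.0, 141.8]
tool_rot: [0.59, -0.347, 0.287, 0.67]
wrist_force: [-0.6, -0.1, -0.7]
finger_gap: 0.2
t8.93 ee [641.2 145.  141.8] gap0.2 F [-0.6 -0.1 -0.7] q [-0.098  0.599  0.079  1.2    0.621 -1.864]
tx [-0.063  0.591 -0.804] ty [-0.99  -0.139 -0.025] tz [-0.126  0.794  0.594]
port now [61.4 72.4 25.3]
(62, 75, 26) tool [-2.1 -0.7 -1.7]
(17, 79, 48) tool [-21.8  44.3   9.4]
(-8, 81, 44) tool [ 1.1 25.  -4.3]
(-27, 83, 28) tool [ 10.9  19.3 -11.3]
(-38, 85, 5) tool [ 16.9  11.5 -15.4]
(-42, 88, -19) tool [ 17.4   4.5 -16.7]
```

```bash
python3 -m pendant '[[255,-4,7,1,0],[255,-4,7,1,0],[255,-4,7,2,0],[255,-4,8,2,0]]'
python3 -m pendant '[[255,-4,8,1,0],[255,-4,7,1,0],[255,0,0,0,0]]'
python3 -c "
from h import *
snap('wrist','w3')
path([(17,79,48),(-8,81,44),(-27,83,28),(-38,85,5),(-42,88,-19)])"
```

```text
t: 9.27
ee_pos: [613.8, 136.7, 157.4]
tool_rot: [0.59, -0.348, 0.286, 0.67]
wrist_force: [-0.2, 0.0, 1.0]
finger_gap: 0.1
t: 9.52
ee_pos: [597.9, 131.5, 164.8]
tool_rot: [0.59, -0.347, 0.287, 0.67]
wrist_force: [-0.5, -0.1, -0.5]
finger_gap: 0.0
t9.57 ee [598.6 131.7 164.3] gap0.0 F [ 0.3 -1.  -0.4] q [-0.126  0.519 -0.005  1.214  0.617 -1.899]
tx [-0.062  0.591 -0.804] ty [-0.99  -0.139 -0.026] tz [-0.127  0.794  0.594]
port now [17.2 78.3 47.8]
(17, 79, 48) tool [-0.6  0.2 -0.5]
(-8, 81, 44) tool [ 1.  25.  -4.2]
(-27, 83, 28) tool [ 10.9  19.3 -11.3]
(-38, 85, 5) tool [ 16.9  11.5 -15.4]
(-42, 88, -19) tool [ 17.4   4.5 -16.7]
```

View pics/w3.png

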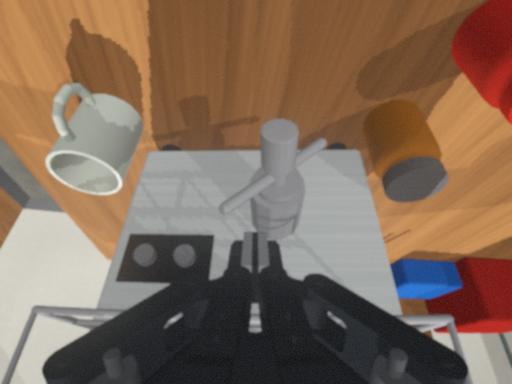

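The wrist view shows the bar tip at (225,210), unmoved. The fingertip at (255,237) passed it without catching. I'll measure the finger's real shape.

Run:
```python
from h import *
np.set_printoptions(precision=1,suppress=True)
v=load("pics/w3.npz");C=cloud(v)
crop(v,"w3c",200,340,110,260,5)
D=C-C0
P=np.stack([D@U,D@O+74,D[...,2]],-1)
for p in [(245,236),(250,236),(255,236),(260,236),(266,236),(255,232),(255,245),(255,260),(238,250),(272,250),(225,210),(228,208),(245,194),(323,143),(280,126)]: print(p,P[p[1],p[0]])
```

```text
(245, 236) [ 21.1 112.2  76.6]
(250, 236) [ 18.2 114.   77.4]
(255, 236) [ 15.4 112.3  76.5]
(260, 236) [ 12.6 112.7  76.7]
(266, 236) [  9.2 113.4  77. ]
(255, 232) [ 15.6 110.1  73. ]
(255, 245) [ 15.  118.4  84.7]
(255, 260) [ 14.5 127.8  96.4]
(238, 250) [nan nan nan]
(272, 250) [  6.  114.   85.5]
(225, 210) [39.9 78.5 39.4]
(228, 208) [37.9 77.8 37.1]
(245, 194) [25.4 80.  25.7]
(323, 143) [-42.7  75.9 -33.7]
(280, 126) [ -0.8 119.3  -7.2]
```

View pics/w3c.png

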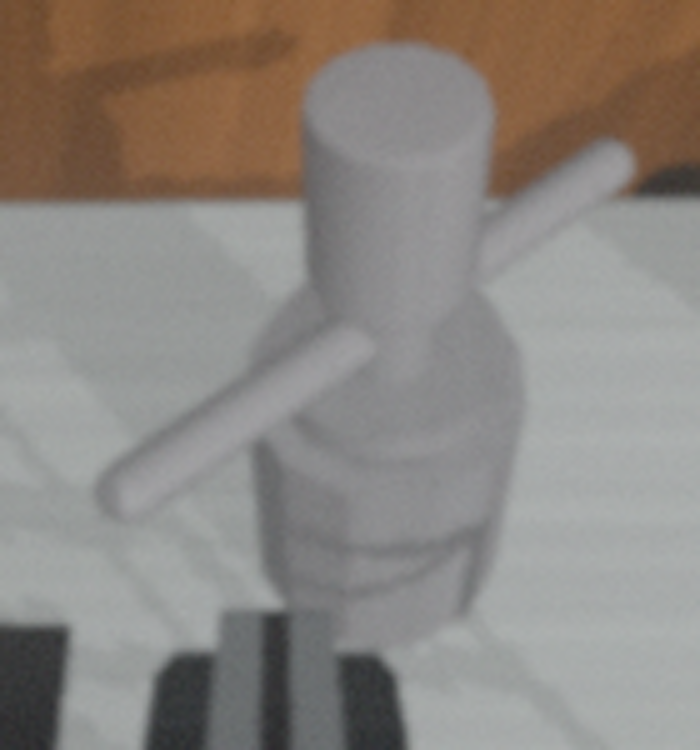

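Run:
```python
from h import *
np.set_printoptions(precision=1,suppress=True)
v=load("pics/w3.npz")
s,R=st()
cam=-v["R"].T@v["t"]; print("cam in tool",R.T@(cam-s["ee_pos"]), "cam z axis in tool",R.T@v["R"][2])
for k in (0,-10,-19,-30,-40): print(k,proj(v,s["ee_pos"]+k*R[:,0]), proj(v,s["ee_pos"]+k*R[:,0]-11*R[:,2]))
C=cloud(v)
for c in [(245,),(250,),(266,)]:
  for r in (229,231,233,236,245,260,280):
    print(c[0],r,R.T@(C[r,c[0]]-s["ee_pos"]))
```

```text
t9.57 ee [598.6 131.7 164.3] gap0.0 F [ 0.3 -1.  -0.4] q [-0.126  0.519 -0.005  1.214  0.617 -1.899]
tx [-0.062  0.591 -0.804] ty [-0.99  -0.139 -0.026] tz [-0.127  0.794  0.594]
cam in tool [-177.9     -0.466  -82.24 ] cam z axis in tool [0.948 0.002 0.319]
0 [[254.851 220.313]] [[254.875 206.36 ]]
-10 [[254.878 226.359]] [[254.904 211.804]]
-19 [[254.905 232.35 ]] [[254.933 217.21 ]]
-30 [[254.941 240.497]] [[254.972 224.582]]
-40 [[254.979 248.83 ]] [[255.012 232.146]]
245 229 [ 74.255 -10.143  44.348]
245 231 [ 71.705 -10.07   45.384]
245 233 [-41.085  -5.744 -11.009]
245 236 [-43.114  -5.686 -10.166]
245 245 [-53.52   -5.341 -10.378]
245 260 [-68.883  -4.827 -11.155]
245 280 [-85.182  -4.283 -12.087]
250 229 [74.227 -4.887 44.329]
250 231 [72.013 -4.859 45.536]
250 233 [-40.589  -2.885 -10.754]
250 236 [-44.946  -2.817 -11.148]
250 245 [-53.238  -2.695 -10.218]
250 260 [-67.687  -2.474 -10.377]
250 280 [-79.703  -2.303  -7.945]
266 229 [53.656 10.917 33.994]
266 231 [56.203 11.076 37.445]
266 233 [58.65  11.231 40.903]
266 236 [-44.628   6.153 -10.982]
266 245 [-54.181   5.761 -10.766]
266 260 [-69.028   5.141 -11.253]
266 280 [-84.575   4.496 -11.63 ]
```

Run:
```python
from h import *
np.set_printoptions(precision=1,suppress=True)
v=snap("scene","s3");t=snap("top","t3")
s,R=st()
for n,w in (("s",v),("t",t)):
    a=proj(w,[s["ee_pos"]-k*R[:,0] for k in (0,19,40,73)]);print(n,a)
    x,y=a[0].astype(int)
    p=w["p"].copy()
    p=p[y-60:y+40,x-70:x+50]
    p=cv2.resize(p,None,fx=5,fy=5,interpolation=cv2.INTER_CUBIC)
    for k,(px,py) in enumerate(a): cv2.circle(p,(int((px-x+70.5)*5),int((py-y+60.5)*5)),3,(0,255,0) if k else (0,0,255),-1)
    cv2.imwrite(f"pics/{n}3c.png",p)
```

```text
t9.67 ee [599.1 132.  163.6] gap0.1 F [-0.2  0.2 -0.5] q [-0.126  0.521 -0.004  1.214  0.617 -1.899]
tx [-0.063  0.591 -0.804] ty [-0.99  -0.14  -0.026] tz [-0.127  0.794  0.594]
s [[306.323 186.798]
 [302.225 183.497]
 [297.573 179.75 ]
 [289.989 173.646]]
t [[197.407 163.823]
 [202.022 161.681]
 [207.38  159.194]
 [216.398 155.007]]
```

View pics/s3c.png

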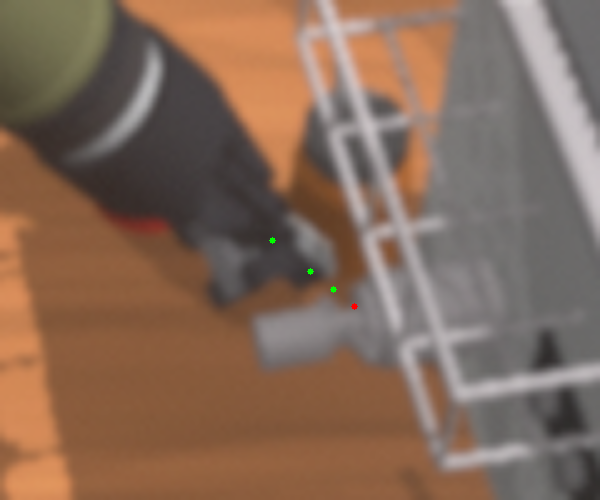

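View pics/t3c.png

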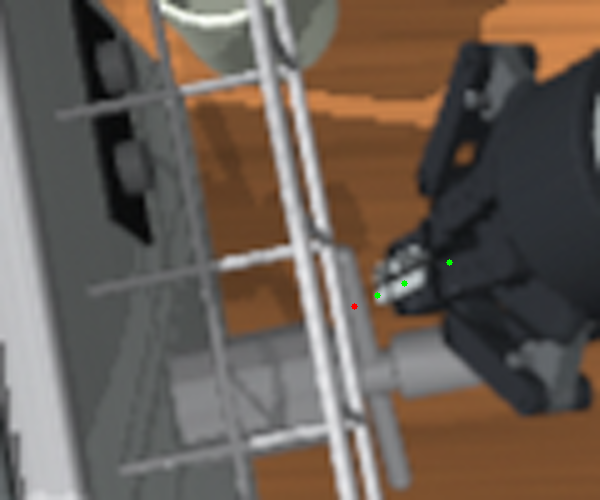

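Run:
```python
from h import *
np.set_printoptions(precision=0,suppress=True)
s,R=st()
for n in ("s3","t3"):
    v=load(f"pics/{n}.npz");C=cloud(v);T=(C-s["ee_pos"])@R
    m=(T[...,0]>-75)&(T[...,0]<5)&(abs(T[...,1])<60)&(abs(T[...,2])<25)
    q=T[m]
    print(n,len(q))
    for k in range(-75,5,5):
        w=q[(q[:,0]>=k)&(q[:,0]<k+5)]
        if len(w): print(k,len(w),w.min(0),np.median(w,0),w.max(0))
```

```text
t9.67 ee [599.1 132.  163.6] gap0.1 F [-0.2  0.2 -0.5] q [-0.126  0.521 -0.004  1.214  0.617 -1.899]
tx [-0.063  0.591 -0.804] ty [-0.99  -0.14  -0.026] tz [-0.127  0.794  0.594]
s3 87
-75 5 [-74.494  -4.874  13.342] [-72.158   0.093  13.602] [-70.134   4.815  13.759]
-70 10 [-69.442 -13.833   8.415] [-67.561  -5.937  10.581] [-65.398   8.252  13.819]
-65 15 [-64.027 -14.027  -2.986] [-62.357  -5.879  12.306] [-60.04    8.085  14.589]
-60 15 [-59.591 -15.928  -1.847] [-57.344 -10.223   8.27 ] [-55.093   6.372  14.228]
-55 14 [-54.417 -13.01   -3.943] [-51.573 -10.327   8.612] [-50.197   6.56   13.618]
-50 15 [-49.876 -14.578  -3.162] [-48.073  -5.433   9.538] [-45.339   9.628  13.947]
-45 9 [-44.902 -10.469  -2.386] [-42.63   -4.839  11.491] [-40.327   8.334  13.966]
-40 3 [-39.169  -5.038   0.409] [-37.322  -5.007   9.555] [-36.254   3.96   13.018]
0 1 [  4.262 -22.28   -0.768] [  4.262 -22.28   -0.768] [  4.262 -22.28   -0.768]
t3 155
-75 24 [-74.927  -6.204   2.711] [-72.193  -1.334  11.984] [-70.169  14.177  13.656]
-70 14 [-69.321 -12.628   7.135] [-68.186  -0.023  11.983] [-65.829  13.08   14.084]
-65 26 [-64.97  -13.996   4.224] [-62.099   1.844   9.564] [-60.141  13.118  13.286]
-60 21 [-59.867 -13.343  -0.634] [-58.117   2.909  11.733] [-55.01   13.07   13.353]
-55 29 [-54.931 -12.488  -1.536] [-52.247   2.442   9.175] [-50.07   13.128  13.28 ]
-50 23 [-49.706 -13.456  -4.103] [-46.897   4.071  11.607] [-45.275  12.993  12.833]
-45 12 [-44.375 -11.07    7.643] [-42.665  -1.091  12.248] [-40.214  10.86   13.11 ]
-40 5 [-39.318  -3.054   5.925] [-36.464   5.781  10.15 ] [-36.051   5.926  11.711]
0 1 [  4.39  -22.17   -0.866] [  4.39  -22.17   -0.866] [  4.39  -22.17   -0.866]
```

All three cameras agree that the real fingertips end about 37 mm short of the reported TCP along the tool axis, with a half-width of about 13. I'll plan with the camera-measured tip from here on.

```bash
cat >> h.py <<'E'
def path(pts):
    s,R=st(); p=s["ee_pos"]-37*R[:,0]; print("TIP port now",port(p).round(1))
    for w in pts:
        q=unport(w[0],w[1],w[2]); d=R.T@(q-p); print(w,"tool",d.round(1)); p=q
E
python3 -c "
from h import *
path([(75,110,75),(75,75,26),(62,75,26),(17,79,46),(-10,81,44),(-28,83,28),(-40,85,5),(-44,88,-19)])"
```

```text
t9.67 ee [599.1 132.  163.6] gap0.1 F [-0.2  0.2 -0.5] q [-0.126  0.521 -0.004  1.214  0.617 -1.899]
tx [-0.063  0.591 -0.804] ty [-0.99  -0.14  -0.026] tz [-0.127  0.794  0.594]
TIP port now [ 16.3 100.   76.9]
(75, 110, 75) tool [ -2.1 -58.9  -8.6]
(75, 75, 26) tool [60.2  2.3 -1. ]
(62, 75, 26) tool [-0.5 13.  -0.1]
(17, 79, 46) tool [-20.2  44.3   8.2]
(-10, 81, 44) tool [-0.6 27.  -3.1]
(-28, 83, 28) tool [ 11.   18.3 -11.3]
(-40, 85, 5) tool [ 16.8  12.5 -15.4]
(-44, 88, -19) tool [ 17.4   4.5 -16.7]
```

```bash
python3 -m pendant '[[255,-2,-30,-4,0],[255,0,-29,-4,0],[255,30,1,0,0],[255,30,1,-1,0],[255,0,6,0,0],[255,0,7,0,0],[255,0,0,0,0]]'
python3 -c "
from h import *
path([(62,75,26),(17,79,46)])"
python3 -m pendant '[[255,-3,8,1,0],[255,-3,7,1,0],[255,-3,7,1,0]]'
python3 -c "
from h import *
snap('wrist','w4')
path([(17,79,46)])"
```

```text
t: 10.25
ee_pos: [638.4, 165.2, 112.9]
tool_rot: [0.589, -0.347, 0.287, 0.671]
wrist_force: [0.0, -1.1, -0.4]
finger_gap: -0.1
t10.25 ee [638.4 165.2 112.9] gap-0.1 F [ 0.  -1.1 -0.4] q [-0.069  0.609  0.019  1.111  0.626 -1.83 ]
tx [-0.065  0.592 -0.804] ty [-0.99  -0.14  -0.023] tz [-0.126  0.794  0.595]
TIP port now [60.8 74.  26.1]
(62, 75, 26) tool [-0.5 -1.2 -0.9]
(17, 79, 46) tool [-20.1  44.4   8.2]
t: 10.5
ee_pos: [622.9, 159.5, 125.7]
tool_rot: [0.593, -0.35, 0.282, 0.668]
wrist_force: [8.3, 3.9, 7.2]
finger_gap: -0.2
t10.55 ee [621.8 159.2 126.6] gap-0.1 F [3.5 1.6 5. ] q [-0.082  0.566 -0.026  1.105  0.629 -1.844]
tx [-0.053  0.595 -0.802] ty [-0.99  -0.138 -0.037] tz [-0.132  0.792  0.596]
TIP port now [43.  77.2 39.8]
(17, 79, 46) tool [-7.4 25.7  2.1]
```

View pics/w4.png

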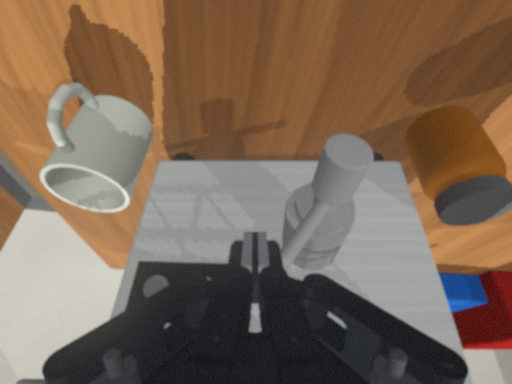

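Contact: the bar has turned, with its tip now at (292,258), at about 8 N. I'll continue the arc.

```bash
python3 -m pendant '[[255,-2,7,0,0],[255,-2,7,1,0],[255,-2,6,1,0],[255,-1,6,0,0],[255,0,9,-1,0],[255,0,9,-1,0],[255,0,9,-1,0]]'
python3 -c "
from h import *
snap('wrist','w5')
path([(-10,81,44),(-28,83,28),(-40,85,5),(-44,88,-19)])"
```

```text
t: 11.13
ee_pos: [566.2, 146.1, 125.9]
tool_rot: [0.59, -0.348, 0.287, 0.67]
wrist_force: [0.2, -0.4, -0.4]
finger_gap: 0.0
t11.18 ee [563.4 145.9 125. ] gap0.1 F [-1.8 -1.   0.2] q [-0.11   0.489 -0.168  1.072  0.619 -1.878]
tx [-0.065  0.591 -0.804] ty [-0.99  -0.139 -0.022] tz [-0.125  0.795  0.594]
TIP port now [-16.4  80.3  38.3]
(-10, 81, 44) tool [-4.8 -6.5  2.9]
(-28, 83, 28) tool [ 11.   18.3 -11.3]
(-40, 85, 5) tool [ 16.9  12.4 -15.4]
(-44, 88, -19) tool [ 17.4   4.4 -16.7]
```

View pics/w5.png

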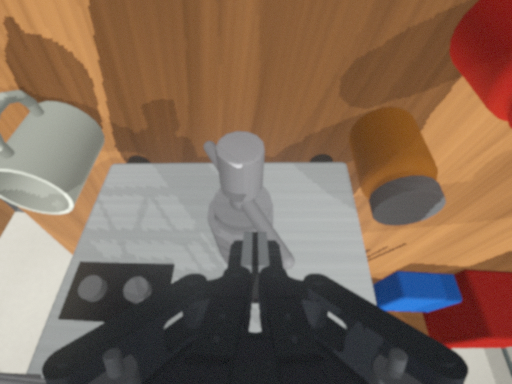

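```bash
python3 -m pendant '[[255,3,7,-4,0],[255,3,7,-4,0],[255,6,4,-5,0],[255,6,4,-5,0],[255,5,4,-5,0]]'
python3 -m pendant '[[255,6,1,-6,0],[255,6,2,-6,0],[255,6,1,-5,0],[255,0,0,0,0]]'
python3 -c "
from h import *
snap('wrist','w6')
path([(-44,88,-19)])"
```

```text
t: 11.6
ee_pos: [542.2, 138.7, 91.2]
tool_rot: [0.59, -0.347, 0.287, 0.67]
wrist_force: [3.2, -1.1, 4.7]
finger_gap: 0.5
t: 11.93
ee_pos: [538.6, 134.8, 65.6]
tool_rot: [0.59, -0.347, 0.288, 0.67]
wrist_force: [0.4, -0.5, 0.1]
finger_gap: 0.1
t11.98 ee [538.2 135.1  65.8] gap0.0 F [-1.2 -1.2  0.1] q [-0.134  0.516 -0.303  0.929  0.615 -1.908]
tx [-0.065  0.591 -0.804] ty [-0.99  -0.14  -0.022] tz [-0.126  0.794  0.594]
TIP port now [-43.1  86.7 -20.9]
(-44, 88, -19) tool [-2.4  0.8  0.1]
```

View pics/w6.png

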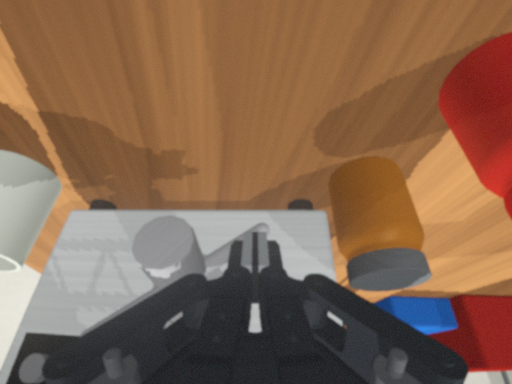

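```bash
python3 -m pendant '[[255,-40,0,0,0],[255,-40,0,0,0],[255,-20,-20,0,0],[255,0,-40,0,0],[255,0,-40,0,0],[255,0,-20,0,0]]'
cat > bar.py <<'E'
from h import *
def bar(f,lo,hi):
    v=snap('wrist',f);C=cloud(v);D=C-C0
    P=np.stack([D@U,D@O+74,D[...,2]],-1)
    r=np.hypot(P[...,0],P[...,2])
    s,R=st(); T=(C-s["ee_pos"])@R
    m=(r>26)&(r<66)&(P[...,1]>lo)&(P[...,1]<hi)&~((T[...,0]<-30)&(T[...,0]>-200)&(abs(T[...,2])<45)&(abs(T[...,1])<70))
    q=P[m]; print("n",len(q))
    ang=np.degrees(np.arctan2(-q[:,0],q[:,2]))
    h,e=np.histogram(ang,bins=np.arange(-180,181,10)); print([(int(a),int(b)) for a,b in zip(e,h) if b>2])
    for b in (ang>=-100)&(ang<80),~((ang>=-100)&(ang<80)):
        if b.sum()>5: print("median ang",np.median(ang[b]).round(1),"out",np.median(q[b,1]).round(1), "maxr",r[m][b].max().round(1))
    rk=(r<16)&(P[...,1]>hi)&(P[...,1]<170)
    if rk.sum(): print("knob end out",np.percentile(P[rk][:,1],97).round(1))
E
python3 -c "
from bar import *
bar('w7',76,98)
path([(75,88,26)])"
```

```text
t: 12.48
ee_pos: [667.7, 93.3, 150.2]
tool_rot: [0.59, -0.348, 0.286, 0.67]
wrist_force: [0.4, -0.3, 0.5]
finger_gap: 0.0
t12.53 ee [669.7  94.  149.3] gap-0.0 F [4.3 0.1 0.4] q [-0.167  0.664  0.222  1.323  0.611 -1.951]
tx [-0.061  0.592 -0.804] ty [-0.99  -0.141 -0.029] tz [-0.131  0.794  0.594]
n 629
[(-70, 66), (-60, 317), (-50, 24), (110, 29), (120, 186), (130, 7)]
median ang -55.4 out 90.8 maxr 58.4
median ang 123.1 out 87.6 maxr 59.2
knob end out 132.3
t12.53 ee [669.7  94.  149.3] gap-0.0 F [4.3 0.1 0.4] q [-0.167  0.664  0.222  1.323  0.611 -1.951]
tx [-0.061  0.592 -0.804] ty [-0.99  -0.141 -0.029] tz [-0.131  0.794  0.594]
TIP port now [ 79.3 149.4  62.6]
(75, 88, 26) tool [65.7  7.2 27.7]
```

View pics/w7.png

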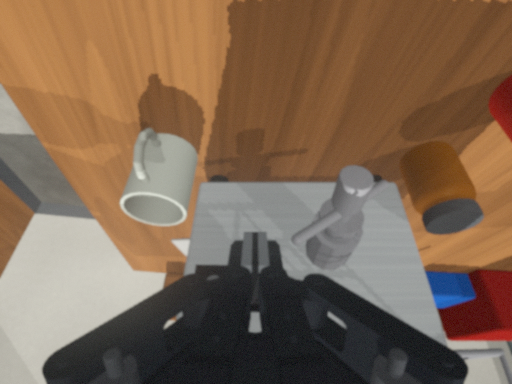

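The first half turn is done: the plug is 12 mm out and the opposite arm is now at -56°. I'll push that one through the same arc.

```bash
python3 -c "
from h import *
path([(75,88,22),(43,89,36),(17,91,45),(-16,93,39),(-28,94,28),(-40,96,6)])"
python3 -m pendant '[[255,34,4,14,0],[255,35,4,14,0],[255,0,0,0,0]]'
python3 -c "
from h import *
path([(75,88,22)])"
```

```text
t12.53 ee [669.7  94.  149.3] gap-0.0 F [4.3 0.1 0.4] q [-0.167  0.664  0.222  1.323  0.611 -1.951]
tx [-0.061  0.592 -0.804] ty [-0.99  -0.141 -0.029] tz [-0.131  0.794  0.594]
TIP port now [ 79.3 149.4  62.6]
(75, 88, 22) tool [68.9  7.3 25.3]
(43, 89, 36) tool [-13.2  31.5   7.3]
(17, 91, 45) tool [-9.5 25.7  3.6]
(-16, 93, 39) tool [ 2.3 33.1 -5.4]
(-28, 94, 28) tool [ 7.8 12.3 -7.4]
(-40, 96, 6) tool [ 16.   12.6 -14.7]
t: 12.78
ee_pos: [641.4, 159.7, 106.3]
tool_rot: [0.587, -0.343, 0.289, 0.674]
wrist_force: [-0.8, 0.2, -0.8]
finger_gap: -0.2
t12.78 ee [641.4 159.7 106.3] gap-0.2 F [-0.8  0.2 -0.8] q [-0.077  0.631  0.04   1.13   0.625 -1.846]
tx [-0.076  0.592 -0.802] ty [-0.989 -0.145 -0.013] tz [-0.124  0.793  0.597]
TIP port now [63.2 80.1 19.5]
(75, 88, 22) tool [ -6.4 -12.   -4.7]
```

```bash
python3 -m pendant '[[255,-6,3,0,0],[255,-5,5,1,0],[255,-5,6,1,0],[255,-4,6,1,0],[255,-3,8,1,0],[255,-3,9,1,0],[255,-3,9,1,0]]'
python3 -c "
from h import *
path([(17,91,45),(-16,93,39)])"
```

```text
t: 13.37
ee_pos: [603.4, 135.2, 138.2]
tool_rot: [0.59, -0.347, 0.287, 0.67]
wrist_force: [-1.0, 0.6, 0.2]
finger_gap: -0.1
t13.37 ee [603.4 135.2 138.2] gap-0.1 F [-1.   0.6  0.2] q [-0.12   0.544 -0.034  1.157  0.618 -1.891]
tx [-0.062  0.591 -0.804] ty [-0.99  -0.139 -0.026] tz [-0.127  0.794  0.594]
TIP port now [21.1 97.6 51.4]
(17, 91, 45) tool [8.9 4.5 1.5]
(-16, 93, 39) tool [ 2.3 33.1 -5.5]
```

```bash
python3 -c "
from bar import *
bar('w8',76,98)"
```

```text
t13.42 ee [601.6 135.1 138.6] gap0.3 F [-2.3  0.9  0.4] q [-0.12   0.542 -0.036  1.158  0.618 -1.891]
tx [-0.063  0.591 -0.804] ty [-0.99  -0.139 -0.024] tz [-0.126  0.794  0.594]
n 1096
[(-70, 61), (-60, 549), (-50, 43), (110, 65), (120, 347), (130, 31)]
median ang -54.3 out 90.7 maxr 58.4
median ang 123.2 out 87.8 maxr 60.7
knob end out 132.1
```

View pics/w8.png

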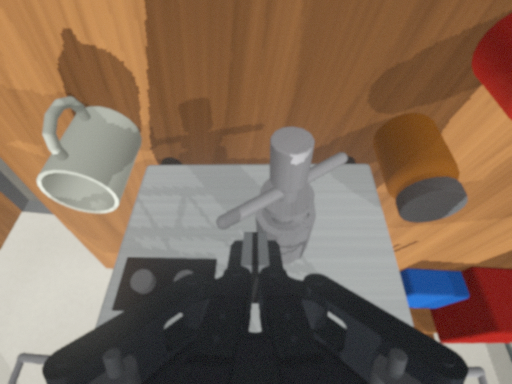

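The finger passed in front of the bar, whose tip is still at (225,222). I'll go back and start lower, with settling time.

```bash
python3 -m pendant '[[255,-4,-30,0,0],[255,0,-30,0,0],[255,0,0,0,0],[255,0,0,0,0]]'
python3 -c "
from h import *
path([(75,86,18),(60,86,18)])"
```

```text
t: 13.75
ee_pos: [664.4, 142.1, 141.7]
tool_rot: [0.59, -0.347, 0.287, 0.67]
wrist_force: [0.1, 0.3, 0.0]
finger_gap: -0.1
t13.75 ee [664.4 142.1 141.7] gap-0.1 F [0.1 0.3 0. ] q [-0.1    0.639  0.156  1.237  0.621 -1.867]
tx [-0.063  0.591 -0.804] ty [-0.99  -0.14  -0.025] tz [-0.128  0.794  0.594]
TIP port now [ 82.4 101.2  55. ]
(75, 86, 18) tool [38.5  8.8 -9.8]
(60, 86, 18) tool [-0.6 15.  -0.1]
```

```bash
python3 -m pendant '[[255,20,0,-5,0],[255,18,5,-5,0],[255,0,9,0,0],[255,0,0,0,0],[255,0,0,0,0]]'
python3 -c "
from h import *
path([(60,85,18),(43,87,34),(17,89,45),(-16,92,39)])"
```

```text
t: 14.17
ee_pos: [647.5, 154.6, 105.6]
tool_rot: [0.59, -0.347, 0.287, 0.67]
wrist_force: [0.3, 0.1, -0.1]
finger_gap: -0.2
t14.17 ee [647.5 154.6 105.6] gap-0.2 F [ 0.3  0.1 -0.1] q [-0.084  0.632  0.042  1.121  0.624 -1.847]
tx [-0.064  0.592 -0.804] ty [-0.99  -0.14  -0.024] tz [-0.126  0.794  0.595]
TIP port now [68.  86.  18.8]
(60, 85, 18) tool [1.  8.  0.3]
(43, 87, 34) tool [-14.7  16.5   7.7]
(17, 89, 45) tool [-11.   25.7   4.7]
(-16, 92, 39) tool [ 1.8 33.  -6.3]
```

```bash
python3 -m pendant '[[255,0,7,1,0],[255,-4,6,2,0],[255,-5,6,2,0],[255,-4,6,2,0],[255,0,0,0,0]]'
python3 -c "
from bar import *
bar('w9',76,98)
path([(43,87,34),(17,89,45),(-16,92,39)])"
```

```text
t: 14.58
ee_pos: [626.6, 148.6, 122.8]
tool_rot: [0.591, -0.35, 0.284, 0.669]
wrist_force: [5.1, -1.0, 3.8]
finger_gap: -0.2
t14.63 ee [626.8 148.5 122.3] gap0.2 F [ 6.4 -1.7  5.2] q [-0.096  0.582 -0.006  1.122  0.623 -1.862]
tx [-0.056  0.592 -0.804] ty [-0.99  -0.139 -0.033] tz [-0.131  0.794  0.594]
n 15
[(-40, 13)]
median ang -38.2 out 92.0 maxr 29.8
knob end out 133.3
t14.63 ee [626.8 148.5 122.3] gap0.2 F [ 6.4 -1.7  5.2] q [-0.096  0.582 -0.006  1.122  0.623 -1.862]
tx [-0.056  0.592 -0.804] ty [-0.99  -0.139 -0.033] tz [-0.131  0.794  0.594]
TIP port now [46.2 88.4 35.5]
(43, 87, 34) tool [1.9 3.3 0.2]
(17, 89, 45) tool [-11.2  25.5   4.8]
(-16, 92, 39) tool [ 1.5 33.1 -6.2]
```

View pics/w9.png

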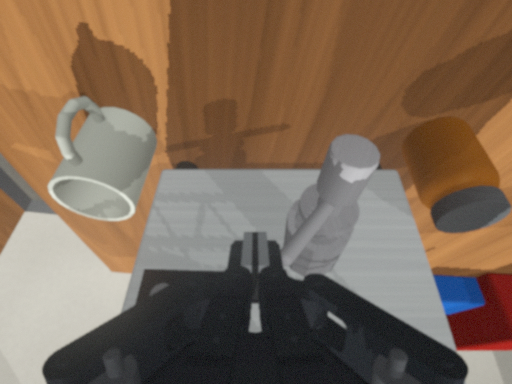

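The bar is being pushed, now at about -38°. I'll continue over the top.

```bash
python3 -m pendant '[[255,-1,8,1,0],[255,-3,7,1,0],[255,-3,7,2,0],[255,-3,7,1,0],[255,0,8,-1,0],[255,0,8,-2,0],[255,1,8,-2,0],[255,1,8,-1,0]]'
python3 -c "
from bar import *
bar('w10',76,105)
path([(-16,92,39),(-28,94,28),(-40,96,6)])"
```

```text
t: 15.3
ee_pos: [565.4, 134.2, 124.7]
tool_rot: [0.59, -0.349, 0.286, 0.669]
wrist_force: [2.1, -1.5, 0.2]
finger_gap: -0.2
t15.35 ee [562.3 134.1 123.4] gap0.0 F [-1.4 -1.6  0.1] q [-0.129  0.494 -0.166  1.083  0.615 -1.903]
tx [-0.064  0.59  -0.805] ty [-0.99  -0.139 -0.023] tz [-0.126  0.795  0.593]
n 451
[(-160, 135), (-150, 150), (30, 84), (40, 80)]
median ang 39.7 out 94.7 maxr 37.7
median ang -149.8 out 94.0 maxr 56.5
knob end out 137.3
t15.35 ee [562.3 134.1 123.4] gap0.0 F [-1.4 -1.6  0.1] q [-0.129  0.494 -0.166  1.083  0.615 -1.903]
tx [-0.064  0.59  -0.805] ty [-0.99  -0.139 -0.023] tz [-0.126  0.795  0.593]
TIP port now [-19.5  91.7  36.7]
(-16, 92, 39) tool [-1.9 -3.6  1.2]
(-28, 94, 28) tool [ 7.2 12.2 -8.3]
(-40, 96, 6) tool [ 16.1  12.4 -14.8]
```

View pics/w10.png

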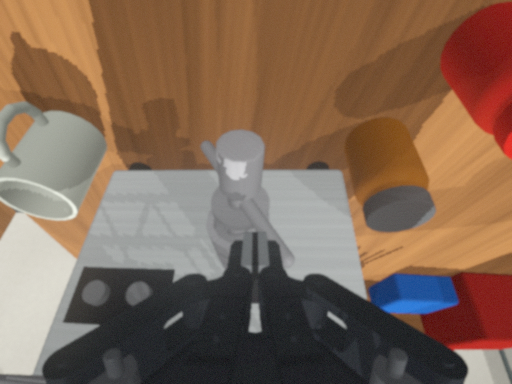

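```bash
python3 -m pendant '[[255,3,5,-3,0],[255,3,5,-3,0],[255,5,4,-4,0],[255,6,3,-5,0],[255,6,3,-5,0],[255,4,2,-4,0],[255,0,0,0,0]]'
python3 -c "
from bar import *
bar('w11',76,110)
path([(-41,97,2)])"
```

```text
t: 15.93
ee_pos: [546.1, 128.5, 88.5]
tool_rot: [0.591, -0.348, 0.285, 0.669]
wrist_force: [3.3, -3.9, 7.4]
finger_gap: -0.0
t15.98 ee [546.  128.3  88.1] gap0.1 F [ 4.9 -4.7  6.3] q [-0.145  0.502 -0.259  0.987  0.616 -1.921]
tx [-0.059  0.592 -0.804] ty [-0.99  -0.139 -0.03 ] tz [-0.129  0.794  0.594]
n 593
[(-110, 15), (-100, 317), (-90, 221), (90, 8), (100, 32)]
median ang -90.8 out 100.5 maxr 55.0
median ang 100.3 out 95.9 maxr 61.7
knob end out 141.3
t15.98 ee [546.  128.3  88.1] gap0.1 F [ 4.9 -4.7  6.3] q [-0.145  0.502 -0.259  0.987  0.616 -1.921]
tx [-0.059  0.592 -0.804] ty [-0.99  -0.139 -0.03 ] tz [-0.129  0.794  0.594]
TIP port now [-36.8  94.6   1.4]
(-41, 97, 2) tool [-2.1  4.1 -1.6]
```

View pics/w11.png

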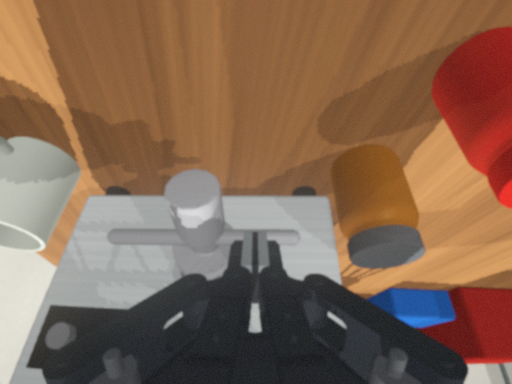

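```bash
python3 -m pendant '[[255,4,2,-4,0],[255,4,1,-4,0],[255,3,1,-3,0],[255,0,0,0,0],[255,0,0,0,0]]'
python3 -c "
from bar import *
bar('w12',76,110)
path([(-41,97,2)])"
```

```text
t: 16.4
ee_pos: [546.2, 127.1, 77.2]
tool_rot: [0.594, -0.349, 0.281, 0.668]
wrist_force: [3.5, -4.6, 23.2]
finger_gap: 0.0
t16.45 ee [546.3 127.   77. ] gap-0.1 F [ 4.  -4.5 23.6] q [-0.15   0.511 -0.279  0.954  0.621 -1.928]
tx [-0.052  0.597 -0.801] ty [-0.99  -0.137 -0.038] tz [-0.133  0.791  0.598]
n 946
[(-90, 104), (-80, 532), (100, 75), (110, 225), (120, 5), (140, 4)]
median ang -75.4 out 103.4 maxr 54.0
median ang 112.7 out 95.3 maxr 64.4
knob end out 142.7
t16.45 ee [546.3 127.   77. ] gap-0.1 F [ 4.  -4.5 23.6] q [-0.15   0.511 -0.279  0.954  0.621 -1.928]
tx [-0.052  0.597 -0.801] ty [-0.99  -0.137 -0.038] tz [-0.133  0.791  0.598]
TIP port now [-37.   96.1  -9.9]
(-41, 97, 2) tool [-10.3   3.5   6.4]
```

View pics/w12.png

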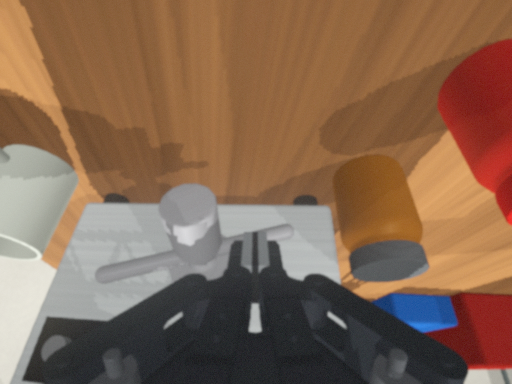

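```bash
python3 -m pendant '[[255,-10,0,0,0],[255,-40,0,0,0],[255,-40,0,0,0],[255,-10,0,0,0],[0,0,-18,0,0],[0,0,-18,0,0],[0,0,0,0,0],[0,0,0,0,0]]'
python3 -c "
from bar import *
bar('w13',80,107)
path([(1,120,-13.6)])
s,R=st();print('O in tool',R.T@O, 'Z',R.T@Z,'U',R.T@U)
v=load('pics/w13.npz');D=cloud(v)-C0;P=np.stack([D@U,D@O+74,D[...,2]],-1)
q=P[(abs(P[...,0])<22)&(abs(P[...,2])<20)&(P[...,1]>104)&(P[...,1]<150)]
for o in range(104,150,6):
    k=q[(q[:,1]>=o)&(q[:,1]<o+6)]
    if len(k): print(o,len(k),k[:,0].min().round(1),k[:,0].max().round(1),k[:,2].max().round(1))
"
```

```text
t: 17.12
ee_pos: [581.3, 72.2, 151.4]
tool_rot: [0.589, -0.346, 0.288, 0.671]
wrist_force: [-0.7, 1.0, 0.3]
finger_gap: 47.8
t17.17 ee [580.7  72.3 151.5] gap55.6 F [ 0.2  0.3 -1.3] q [-0.225  0.534 -0.019  1.258  0.597 -2.018]
tx [-0.067  0.592 -0.803] ty [-0.99  -0.14  -0.021] tz [-0.125  0.794  0.595]
n 744
[(-90, 104), (-80, 279), (100, 247), (110, 111)]
median ang -77.1 out 100.4 maxr 58.5
median ang 107.8 out 99.2 maxr 60.8
knob end out 143.1
t17.17 ee [580.7  72.3 151.5] gap55.6 F [ 0.2  0.3 -1.3] q [-0.225  0.534 -0.019  1.258  0.597 -2.018]
tx [-0.067  0.592 -0.803] ty [-0.99  -0.14  -0.021] tz [-0.125  0.794  0.595]
TIP port now [-11.8 155.8  64.7]
(1, 120, -13.6) tool [ 84.7 -10.1 -17.7]
t17.17 ee [580.7  72.3 151.5] gap55.6 F [ 0.2  0.3 -1.3] q [-0.225  0.534 -0.019  1.258  0.597 -2.018]
tx [-0.067  0.592 -0.803] ty [-0.99  -0.14  -0.021] tz [-0.125  0.794  0.595]
O in tool [-0.594 -0.03  -0.804] Z [-0.803 -0.021  0.595] U [ 0.035 -0.999  0.012]
104 35 -13.2 12.6 7.7
110 129 -13.2 13.9 8.1
116 144 -13.2 13.7 7.3
122 156 -13.3 14.2 7.4
128 156 -13.3 14.1 6.3
134 184 -13.4 14.1 5.5
140 652 -12.6 14.0 5.1
```

View pics/w13.png

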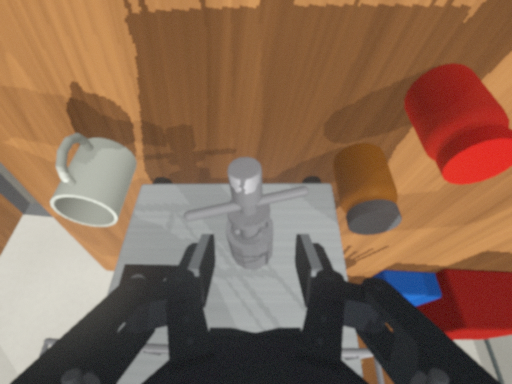

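The knob at (245,172) has sagged about 5 mm, so the thread has let go. It shows 23 mm out. I'll descend over the knob with the jaws open.

```bash
python3 -m pendant '[[0,0,-10,-20,0],[0,0,0,0,0],[0,0,0,0,0],[0,25,0,0,0],[0,0,0,0,0]]'
python3 -c "
from h import *
path([(0.5,120,-18)])"
```

```text
t: 17.58
ee_pos: [590.0, 74.1, 119.0]
tool_rot: [0.589, -0.345, 0.288, 0.672]
wrist_force: [-0.7, 0.1, 0.1]
finger_gap: 85.2
t17.58 ee [590.   74.1 119. ] gap85.2 F [-0.7  0.1  0.1] q [-0.219  0.573 -0.039  1.197  0.598 -2.012]
tx [-0.069  0.592 -0.803] ty [-0.99  -0.141 -0.02 ] tz [-0.125  0.793  0.596]
TIP port now [ -2.3 155.7  32.2]
(0.5, 120, -18) tool [61.6 -0.8 -1.3]
```

```bash
python3 -m pendant '[[0,20,-1,0,0],[0,20,-1,0,0],[0,21,0,-1,0],[0,0,0,0,0],[0,0,0,0,0]]'
python3 -c "
from h import *
snap('wrist','w14');snap('scene','s14')
path([(0.5,120,-18)])"
```

```text
t: 18.0
ee_pos: [589.8, 108.4, 71.7]
tool_rot: [0.589, -0.346, 0.287, 0.671]
wrist_force: [0.1, 0.4, 1.0]
finger_gap: 85.4
t18.10 ee [591.9 107.4  72.8] gap85.5 F [ 0.1 -0.3  0.6] q [-0.167  0.594 -0.131  1.042  0.61  -1.948]
tx [-0.062  0.591 -0.804] ty [-0.99  -0.14  -0.026] tz [-0.128  0.794  0.594]
TIP port now [  5.  123.1 -13.9]
(0.5, 120, -18) tool [4.9 4.7 0. ]
```

View pics/w14.png

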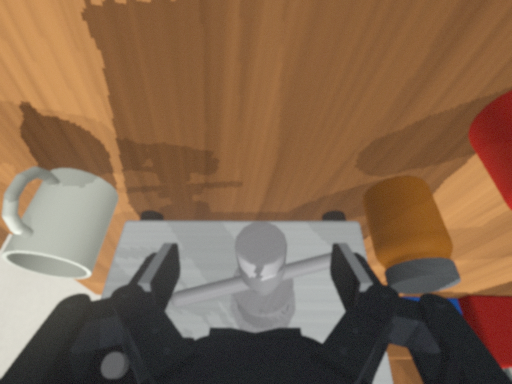

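The knob at (261,248) sits between the pads, at (165,260) and (345,260). I'll go slightly deeper and close.

```bash
python3 -m pendant '[[0,5,3,0,0],[0,0,0,0,0],[255,0,0,0,0],[255,0,0,0,0],[255,0,0,0,0],[255,0,0,0,0],[255,0,0,0,0],[255,0,0,0,0],[255,0,0,0,0],[255,0,0,0,0]]' 70
python3 -m pendant '[[255,0,0,0,0],[255,0,0,0,0],[255,0,0,0,0]]'
python3 -c "
from h import *
snap('wrist','w15')
path([(0.5,180,-18)])"
```

```text
t: 18.93
ee_pos: [587.2, 109.8, 67.2]
tool_rot: [0.589, -0.347, 0.288, 0.671]
wrist_force: [-3.7, -3.8, 2.0]
finger_gap: 26.0
t: 19.18
ee_pos: [587.2, 109.9, 67.2]
tool_rot: [0.589, -0.347, 0.288, 0.671]
wrist_force: [-3.6, -3.9, 2.3]
finger_gap: 26.1
t19.23 ee [587.2 109.8  67.2] gap26.2 F [-3.2 -3.6  2.4] q [-0.163  0.593 -0.15   1.024  0.609 -1.944]
tx [-0.065  0.591 -0.804] ty [-0.99  -0.14  -0.023] tz [-0.126  0.795  0.594]
TIP port now [  0.9 119.8 -19.5]
(0.5, 180, -18) tool [-36.9  -1.5 -47.5]
```

View pics/w15.png

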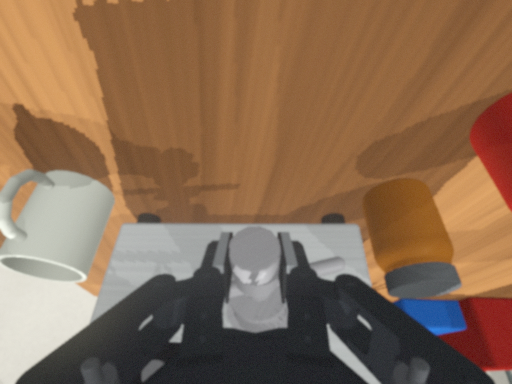

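```bash
python3 -m pendant '[[255,-4,0,-5,0],[255,-6,0,-8,0],[255,-6,0,-8,0],[255,0,0,0,0]]'
python3 -m pendant '[[255,-6,-1,-8,0],[255,-6,0,-8,0],[255,-6,-1,-8,0],[255,-6,0,-8,0],[255,0,0,0,0]]'
python3 -c "
from h import *
snap('wrist','w16');snap('top','t16')
path([(0.5,220,10)])"
```

```text
t: 19.57
ee_pos: [593.3, 81.4, 67.1]
tool_rot: [0.59, -0.348, 0.288, 0.669]
wrist_force: [0.4, 0.5, -3.9]
finger_gap: 26.3
t: 19.98
ee_pos: [600.6, 42.2, 67.9]
tool_rot: [0.59, -0.348, 0.287, 0.669]
wrist_force: [0.3, 0.2, -4.5]
finger_gap: 25.9
t20.08 ee [599.9  44.2  68.1] gap26.3 F [ 1.2 -0.5 -2.3] q [-0.262  0.643 -0.053  1.134  0.589 -2.059]
tx [-0.062  0.592 -0.804] ty [-0.99  -0.139 -0.025] tz [-0.126  0.794  0.595]
TIP port now [  2.1 186.7 -18.6]
(0.5, 220, 10) tool [-42.8  -0.2  -9.7]
```

View pics/w16.png

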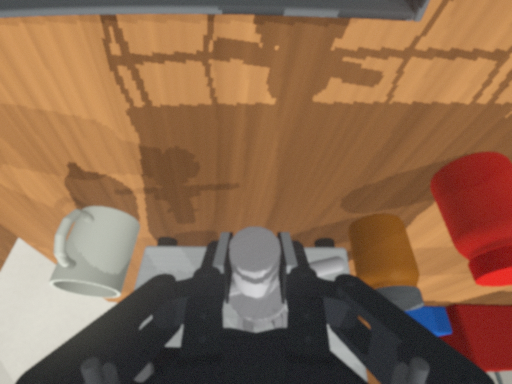

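View pics/t16.png

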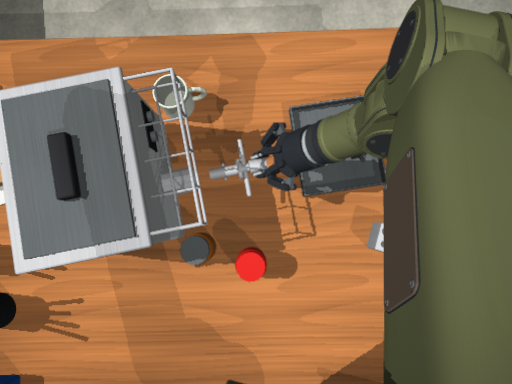

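The plug is fully out: in the top view the tail is at (212,173), clear of the port mouth at (190,180). It sits level in the fingers. Next I'll measure the tray.

Run:
```python
from h import *
t=load("pics/top0.npz");crop(t,"tray",270,410,80,210,5)
np.set_printoptions(precision=1,suppress=True)
for n in("top0","scene0"):
    C=cloud(load(f"pics/{n}.npz"))
    m=(C[...,2]>22)&(C[...,2]<36)&(C[...,0]>500)&(C[...,0]<800)&(C[...,1]>-330)&(C[...,1]<-30)
    q=C[m][:,:2].astype(np.float32);print(n,len(q),cv2.minAreaRect(q))
```

```text
top0 827 ((659.9613037109375, -168.58026123046875), (210.4322967529297, 190.5493927001953), 7.273463726043701)
scene0 638 ((658.3307495117188, -167.06271362304688), (215.18521118164062, 191.26040649414062), 7.098831653594971)
```

View pics/tray.png

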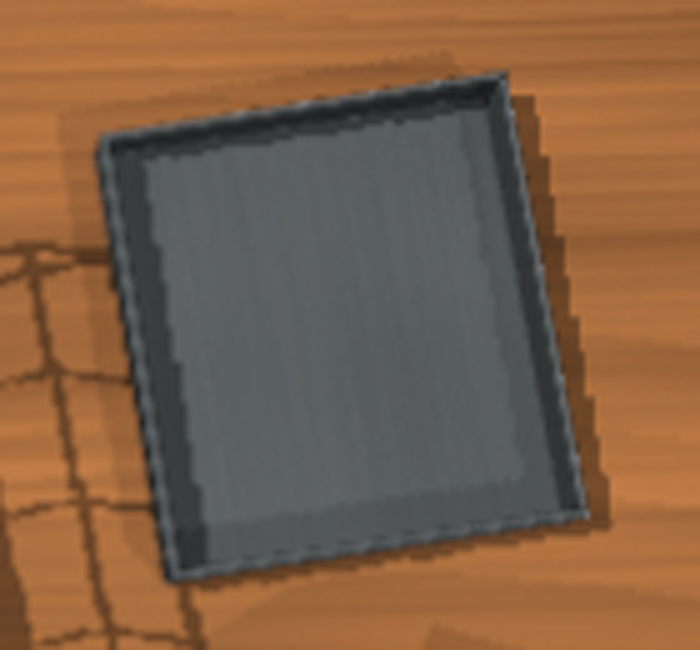

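Run:
```python
from h import *
np.set_printoptions(precision=1,suppress=True)
t=load("pics/t16.npz");C=cloud(t);D=C-C0;P=np.stack([D@U,D@O+74,D[...,2]],-1)
q=P[(abs(P[...,0])<25)&(P[...,1]>85)&(P[...,1]<215)&(P[...,2]>-40)&(P[...,2]<30)]
for o in range(86,200,8):
    k=q[(q[:,1]>=o)&(q[:,1]<o+8)]
    if len(k): print(o,len(k),k.min(0),k.max(0))
s,R=st(); tip=s["ee_pos"]-37*R[:,0];print("tip",tip)
for g in ([664,-193.5,125],[664,-193.5,60],[664,-193.5,12]):
    d=R.T@(np.array(g)-tip);print(g,d);tip=np.array(g)
```

```text
86 12 [-8.2 91.7  7.2] [10.6 94.  15.6]
94 42 [-8.8 94.2  3.5] [ 12.  102.   15.3]
102 39 [ -8.7 102.2   5.2] [ 10.4 109.8  16.4]
110 43 [-11.8 110.1  -0.7] [ 10.8 117.9  14.8]
118 59 [-14.7 118.2  -1. ] [ 18.7 125.8  13.7]
126 42 [ -8.5 126.1  -1.1] [ 11.4 133.9  13.4]
134 40 [ -8.6 134.1   2.2] [ 10.9 141.9  11.6]
142 48 [-18.  142.2 -15.4] [ 21.9 149.8  11.7]
150 76 [-18.9 150.1  -7.9] [ 22.1 158.   20.5]
158 99 [-24.8 158.3  -5.2] [ 24.5 166.    8.2]
166 49 [-24.9 166.3 -11.3] [ 23.4 174.    7.2]
174 61 [-16.3 174.3 -13.8] [ 21.4 181.8  10.8]
182 90 [-23.3 182.   -8.3] [ 24.7 189.8   9.8]
190 102 [-24.3 190.  -14.9] [ 24.8 198.   17. ]
198 105 [-24.6 198.   -4. ] [ 24.9 205.9  29.3]
t20.08 ee [599.9  44.2  68.1] gap26.3 F [ 1.2 -0.5 -2.3] q [-0.262  0.643 -0.053  1.134  0.589 -2.059]
tx [-0.062  0.592 -0.804] ty [-0.99  -0.139 -0.025] tz [-0.126  0.794  0.595]
tip [602.16   22.277  97.85 ]
[664, -193.5, 125] [-153.365  -32.008 -163.021]
[664, -193.5, 60] [ 52.24    1.639 -38.643]
[664, -193.5, 12] [ 38.577   1.211 -28.536]
```

```bash
python3 -m pendant '[[255,-12,-2,-13,0],[255,-20,-4,-21,0],[255,-20,-4,-21,0],[255,-20,-5,-22,0],[255,-20,-5,-22,0],[255,-20,-4,-21,0],[255,-20,-4,-21,0],[255,-20,-4,-21,0],[255,0,0,0,0],[255,0,0,0,0]]'
python3 - <<'E'
from h import *
s,R=st(); tip=s["ee_pos"]-37*R[:,0];print("tip",tip)
for g in ([664,-193.5,60],[664,-193.5,20],[664,-193.5,10]):
    d=R.T@(np.array(g)-tip);print(g,d);tip=np.array(g)
snap('scene','s17');snap('top','t17')
E
```

```text
t: 20.92
ee_pos: [662.1, -170.7, 94.0]
tool_rot: [0.591, -0.347, 0.287, 0.67]
wrist_force: [-0.3, 0.7, -3.8]
finger_gap: 26.3
t20.92 ee [ 662.1 -170.7   94. ] gap26.3 F [-0.3  0.7 -3.8] q [-0.509  0.908  0.558  1.623  0.509 -2.332]
tx [-0.061  0.592 -0.804] ty [-0.99  -0.138 -0.026] tz [-0.126  0.794  0.594]
tip [ 664.347 -192.59   123.725]
[664, -193.5, 60] [ 50.705   2.113 -38.554]
[664, -193.5, 20] [ 32.152   1.032 -23.774]
[664, -193.5, 10] [ 8.038  0.258 -5.943]
```

View pics/s17.png

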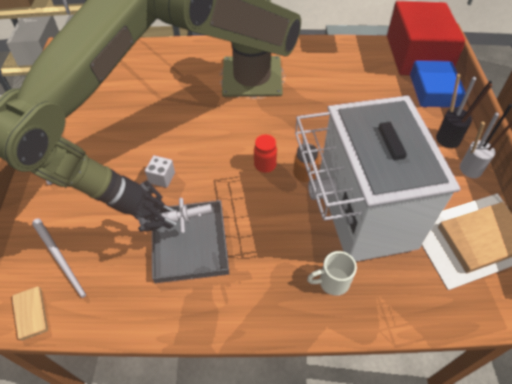

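View pics/t17.png

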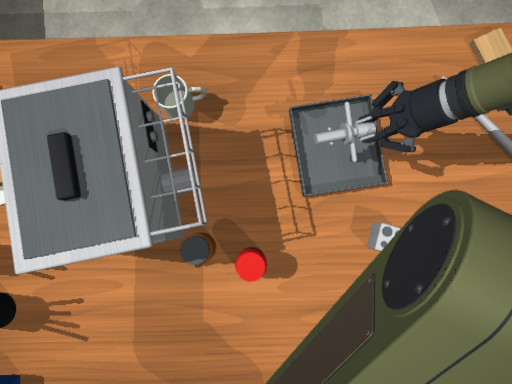

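```bash
python3 -m pendant '[[255,13,1,-10,0],[255,13,0,-10,0],[255,13,1,-10,0],[255,11,0,-8,0],[255,0,0,0,0]]'
python3 -m pendant '[[255,10,0,-7,0],[255,9,1,-7,0],[255,6,0,-5,0],[255,0,0,0,0],[255,0,0,0,0]]'
python3 - <<'E'
from h import *
s,R=st(); tip=s["ee_pos"]-37*R[:,0];print("tip",tip)
v=snap('scene','s18');crop(v,'s18c',80,240,130,290,5)
E
```

```text
t: 21.43
ee_pos: [658.9, -167.5, 29.3]
tool_rot: [0.589, -0.345, 0.287, 0.672]
wrist_force: [-1.1, 0.6, -4.4]
finger_gap: 26.3
t: 21.85
ee_pos: [660.5, -170.3, 0.2]
tool_rot: [0.59, -0.347, 0.287, 0.671]
wrist_force: [0.4, 0.0, -3.2]
finger_gap: 26.2
t21.85 ee [ 660.5 -170.3    0.2] gap26.2 F [ 0.4  0.  -3.2] q [-0.509  0.966  0.435  1.445  0.507 -2.334]
tx [-0.064  0.592 -0.803] ty [-0.99  -0.14  -0.024] tz [-0.127  0.794  0.595]
tip [ 662.914 -192.167   29.953]
```

View pics/s18c.png

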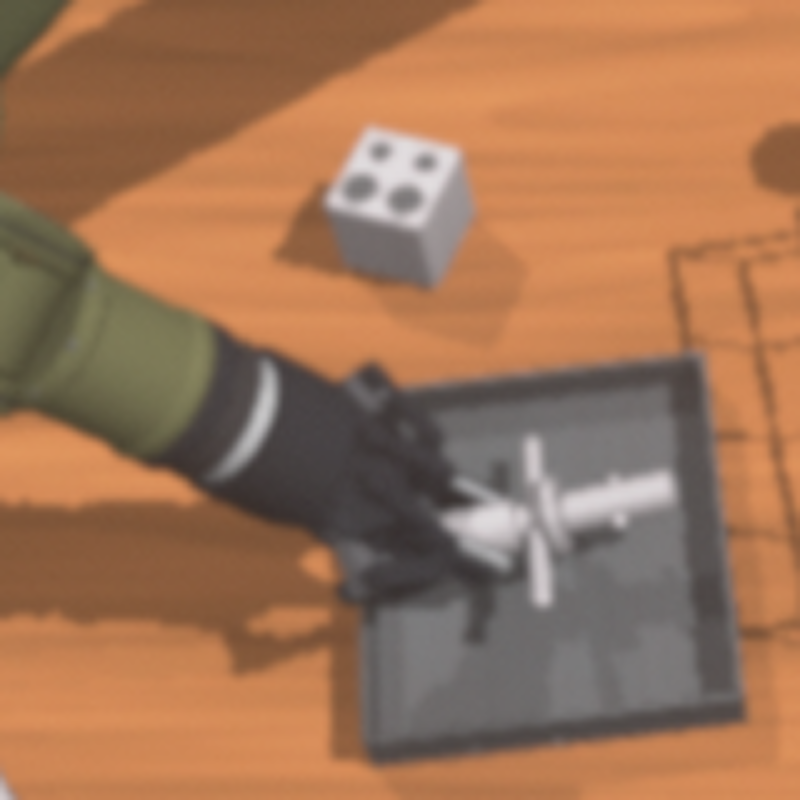

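```bash
python3 -m pendant '[[255,3,0,-2,0],[255,3,0,-2,0],[255,3,0,-2,0],[255,0,0,0,0]]'
python3 -m pendant '[[255,2,0,-1,0],[255,2,0,-2,0],[255,0,0,0,0]]'
python3 - <<'E'
from h import *
s,R=st(); tip=s["ee_pos"]-37*R[:,0];print("tip",tip)
v=snap('scene','s19');crop(v,'s19c',80,240,130,290,5)
E
```

```text
t: 22.23
ee_pos: [660.7, -169.9, -11.0]
tool_rot: [0.59, -0.347, 0.287, 0.671]
wrist_force: [-0.5, -0.6, -3.2]
finger_gap: 26.6
t: 22.48
ee_pos: [661.0, -170.0, -15.8]
tool_rot: [0.59, -0.347, 0.287, 0.67]
wrist_force: [-0.3, 0.6, -2.8]
finger_gap: 26.2
t22.48 ee [ 661.  -170.   -15.8] gap26.2 F [-0.3  0.6 -2.8] q [-0.508  0.979  0.42   1.416  0.507 -2.333]
tx [-0.064  0.592 -0.804] ty [-0.99  -0.14  -0.024] tz [-0.127  0.794  0.595]
tip [ 663.328 -191.85    13.908]
```

View pics/s19c.png

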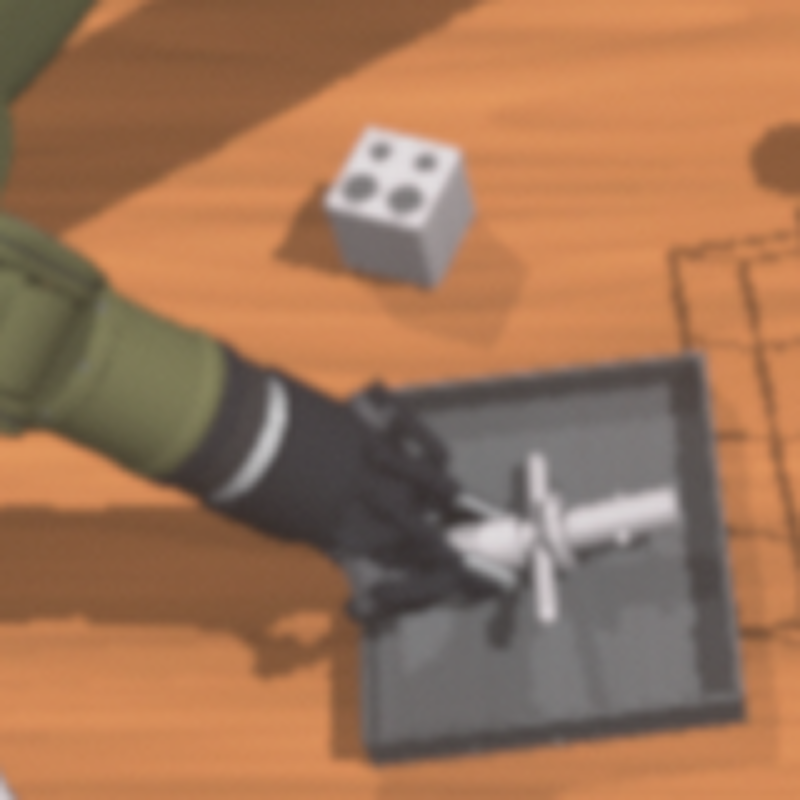

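```bash
python3 -m pendant '[[255,2,0,-1,0],[255,0,0,0,0]]'
python3 -m pendant '[[255,1,0,-1,0],[255,0,0,0,0]]'
python3 -m pendant '[[255,1,0,-1,0],[255,0,0,0,0]]'
```

```text
t: 22.7
ee_pos: [661.2, -169.6, -17.7]
tool_rot: [0.59, -0.347, 0.287, 0.67]
wrist_force: [0.1, 1.1, -3.2]
finger_gap: 26.6
t: 22.87
ee_pos: [661.2, -169.8, -19.0]
tool_rot: [0.59, -0.347, 0.287, 0.67]
wrist_force: [0.5, 0.5, -3.5]
finger_gap: 26.1
t: 23.03
ee_pos: [661.5, -170.0, -19.6]
tool_rot: [0.59, -0.347, 0.287, 0.67]
wrist_force: [-0.8, 0.1, -1.8]
finger_gap: 26.0
```

```bash
python3 -m pendant '[[255,1,0,-1,0],[255,0,0,0,0]]'
python3 -m pendant '[[255,1,0,-1,0],[255,0,0,0,0]]'
python3 -m pendant '[[255,1,0,-1,0],[255,0,0,0,0]]'
python3 - <<'E'
from h import *
s,R=st(); tip=s["ee_pos"]-37*R[:,0];print("tip",tip)
v=snap('scene','s20');C=cloud(v)
np.set_printoptions(precision=0,suppress=True)
D=(C-tip);P=np.stack([D@U,D@O,C[...,2]],-1)
q=P[(abs(P[...,0])<80)&(P[...,1]>-130)&(P[...,1]<10)&(P[...,2]>8)&(P[...,2]<80)]
for o in range(-120,10,10):
    k=q[(q[:,1]>=o)&(q[:,1]<o+10)]
    if len(k): print(o,len(k),k.min(0),k.max(0))
E
```

```text
t: 23.2
ee_pos: [661.5, -170.0, -19.8]
tool_rot: [0.59, -0.347, 0.286, 0.67]
wrist_force: [-1.5, -0.1, 3.7]
finger_gap: 26.4
t: 23.37
ee_pos: [661.6, -169.9, -20.0]
tool_rot: [0.591, -0.347, 0.286, 0.67]
wrist_force: [-2.4, -0.7, 9.2]
finger_gap: 26.2
t: 23.53
ee_pos: [661.7, -169.9, -20.1]
tool_rot: [0.591, -0.346, 0.286, 0.67]
wrist_force: [-3.8, -0.4, 13.7]
finger_gap: 26.6
t23.53 ee [ 661.7 -169.9  -20.1] gap26.6 F [-3.8 -0.4 13.7] q [-0.509  0.983  0.417  1.409  0.511 -2.333]
tx [-0.061  0.594 -0.802] ty [-0.99  -0.138 -0.026] tz [-0.126  0.793  0.596]
tip [ 663.95  -191.893    9.582]
-120 62 [ -78. -120.    8.] [  79. -110.   37.]
-110 9 [ -76. -110.    8.] [  58. -101.   10.]
-100 33 [-71. -97.   8.] [ 64. -90.  47.]
-90 43 [-79. -90.   8.] [ 69. -80.  45.]
-80 39 [-77. -80.   8.] [ 44. -70.  42.]
-70 42 [-58. -70.   8.] [ 77. -60.  43.]
-60 40 [-76. -60.   8.] [ 78. -50.  41.]
-50 38 [-26. -50.   8.] [ 71. -40.  41.]
-40 71 [-79. -40.   8.] [ 66. -30.  51.]
-30 123 [-77. -30.   8.] [ 57. -20.  44.]
-20 47 [-80. -20.   8.] [ 54. -10.  41.]
-10 71 [-80. -10.   8.] [72. -0. 41.]
0 94 [-37.   0.   8.] [73. 10. 45.]
```

Contact at 14 N. I'll back off 2 mm and open gradually.

```bash
python3 -m pendant '[[255,-2,0,1,0],[255,0,0,0,0],[165,0,0,0,0],[155,0,0,0,0],[145,0,0,0,0],[135,0,0,0,0],[120,0,0,0,0],[100,0,0,0,0]]'
python3 -m pendant '[[80,0,0,0,0],[60,0,0,0,0],[60,0,0,0,0],[60,0,0,0,0]]'
python3 - <<'E'
from h import *
v=snap('scene','s21');crop(v,'s21c',80,240,130,290,5);st()
E
```

```text
t: 24.25
ee_pos: [662.0, -171.3, -22.2]
tool_rot: [0.59, -0.348, 0.287, 0.67]
wrist_force: [2.2, 1.6, 3.7]
finger_gap: 51.9
t: 24.58
ee_pos: [660.9, -171.2, -22.9]
tool_rot: [0.59, -0.347, 0.287, 0.671]
wrist_force: [0.1, 0.5, -0.7]
finger_gap: 65.4
t24.63 ee [ 661.  -171.1  -22.8] gap65.1 F [0.1 0.9 0.7] q [-0.509  0.986  0.418  1.407  0.507 -2.334]
tx [-0.064  0.592 -0.804] ty [-0.99  -0.14  -0.024] tz [-0.126  0.794  0.595]
```

View pics/s21c.png

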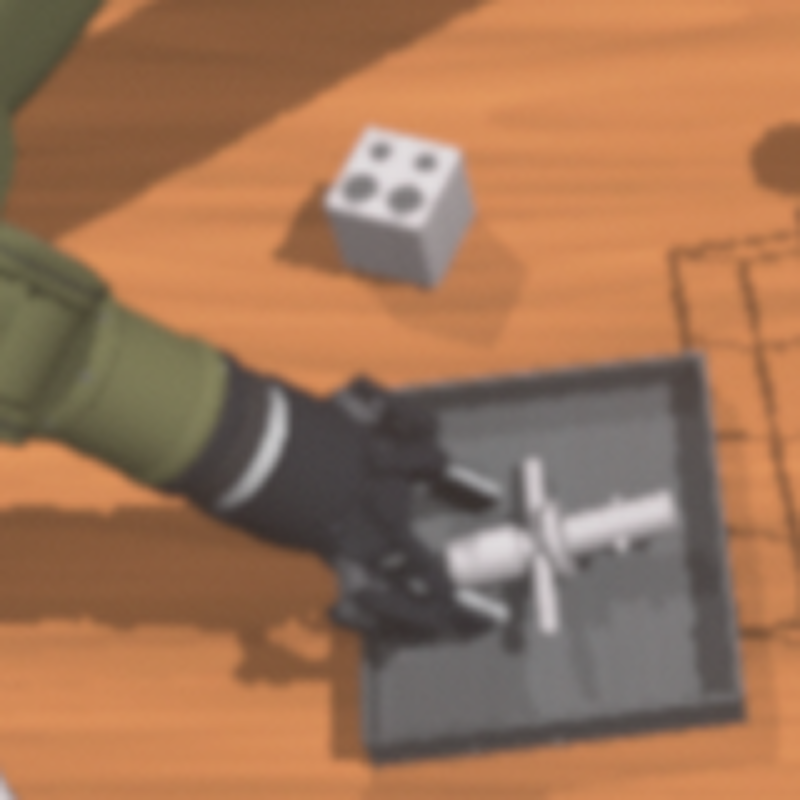

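The plug lies in the tray, released, with the fingers either side of the knob. I'll retreat along the tool axis.

```bash
python3 -m pendant '[[60,-8,0,0,0],[60,-20,0,0,0],[60,-35,0,0,0],[60,-40,0,0,0],[60,-40,0,0,0],[60,-40,0,0,0],[60,0,0,0,0],[60,0,0,0,0],[60,0,0,0,0]]'
python3 - <<'E'
from h import *
v=snap('scene','s22');crop(v,'s22c',80,380,120,300,2.6);t=snap('top','t22');st()
np.set_printoptions(precision=0,suppress=True)
for n in ("t22","s22"):
    C=cloud(load(f"pics/{n}.npz"));a7=np.radians(7.2)
    D=C-np.array([659.5,-168,0]);P=np.stack([D[...,0]*np.cos(a7)+D[...,1]*np.sin(a7),-D[...,0]*np.sin(a7)+D[...,1]*np.cos(a7),C[...,2]],-1)
    q=P[(abs(P[...,0])<95)&(abs(P[...,1])<85)&(P[...,2]>14)&(P[...,2]<90)]
    print(n,len(q),q.min(0),q.max(0))
E
```

```text
t: 25.38
ee_pos: [674.0, -271.2, 111.3]
tool_rot: [0.59, -0.347, 0.287, 0.671]
wrist_force: [0.7, 0.3, 0.3]
finger_gap: 65.5
t25.48 ee [ 673.3 -269.8  111.1] gap65.6 F [ 1.  -0.4 -0.3] q [-0.604  1.125  1.079  1.979  0.467 -2.433]
tx [-0.067  0.593 -0.802] ty [-0.99  -0.141 -0.022] tz [-0.126  0.793  0.597]
t22 767 [-57. -49.  15.] [59. 69. 49.]
s22 549 [-58. -48.  15.] [58. 72. 50.]
```

View pics/s22c.png

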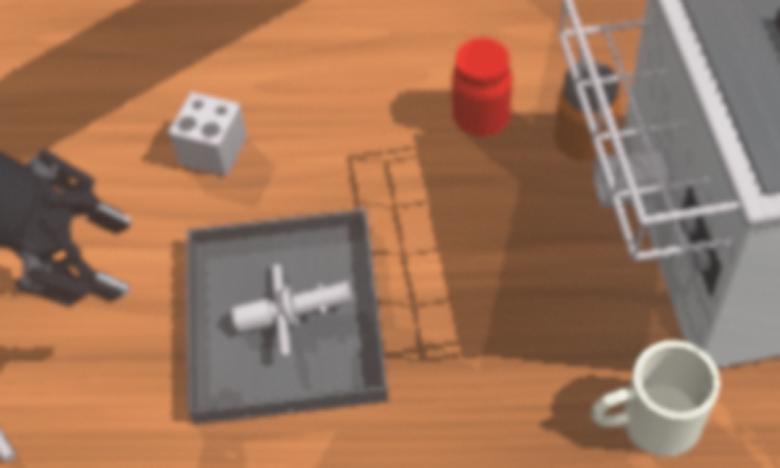

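View pics/t22.png

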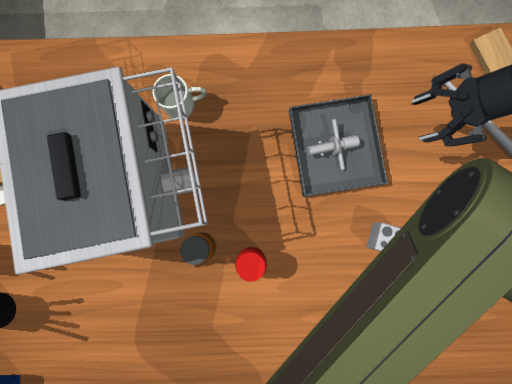

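The plug lies in the middle of the tray, within x ±58 and y -49..72 mm in the tray's frame, with its top at 50 mm or below. The mug, jar and block haven't moved and the arm is clear, so I'm handing in.

```bash
python3 -c "
from station import env
print(env.finish_job())"
```

```text
the job is handed in; nothing more can be done
None
```

I unscrewed the plug, drew it straight out of the port by its knob, laid it in the tray and handed the job in at about 25.5 s. I got no verdict back.

**How it was done:** I leaned the tool about 37° and pushed the bar round with shut fingers in two strokes, about 335° in all. The plug then showed about 23 mm out with its knob sagging, so the thread had let go. I gripped the knob at 70 N, pulled the plug clear, lowered it until the wrist felt about 14 N, backed off 2 mm and opened the jaws slowly.

**Last checks:**
- **Plug:** it lies inside the walls, within x ±58 mm and y −49 to 72 mm of the tray centre, with its highest point about 50 mm. I did not measure its speed at the end.
- **Bystanders:** the mug, jar and block look upright and unmoved in the pictures; I did not measure their tilt.
- **Robot:** the gripper is clear of everything, with the wrist force near zero.

**What disagreed or went wrong:**
- **Fingertips:** all three cameras showed the fingertips about 37 mm short of the reported tool point. I worked from the camera measurements.
- **Missed pushes:** the first push missed the bar because of that offset. The first try at the second stroke also slid past it. Neither touched anything, and I repeated both.
- **Lean:** the move rows have no tilt command, so I leaned the tool by driving it past a joint's range while it was clear of everything.

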